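Disinfect the used contact glasses in the UV unit

ROBOT

A 6-joint arm with a two-finger parallel gripper is mounted at the origin on the work surface. World frame = base frame: x ahead of the robot, y to its left, z up, the work surface at z = 0. Lengths are in mm, angles in rad, forces in N, time in s.
With the tool pointing down it reaches from about 300 to 875 mm from the base axis. Payload 4.2 kg.
Tool frame: the origin (TCP) lies at the very end of the fingers, on their centre line; the grasp point (between the pads) lies 19 mm behind it; z points along the fingers, y is the line along which they close (so a half turn about z gives the same grasp; the last joint's range is limited). The gripper opens to 85 mm and grips with 20 to 120 N. Pads are 22 mm wide; open, the fingers measure 114 mm over their backs; the gripper's body (76 mm by 85 mm) begins 54 mm behind the grasp point. The pads swing forward as they close: fully open they stand 13 mm farther back than shut.
Start: joints at [1.162, 0.32, 1.565, -0, 1.257, -0.02], TCP at [217.973, 532.099, 231.338] pointing down, gripper open.
Joint ranges: [-3.11, 3.11], [-0.84, 2.01], [0.21, 2.61], [-1.34, 4.49], [0.05, 2.63], [-2.56, 2.56]. Speed limits (rad/s): [2.57, 2.57, 3.14, 3.14, 3.14, 3.14].

INTERFACE

Orientations are given as a unit quaternion [x, y, z, w].
In Python, from workcell import get_obs, get_image, finish_job gives the robot as it stands.
- The arm moves only by the tool servo_tool, never from a script. Its argument "moves" is a list of rows, each a list of 5 numbers: the shift along the world's x, y, z each as a share of 0.05 m, from -1 to 1, then the turn about the world's z as a share of 0.08 rad, from -1 to 1, then the opening, from -1 (shut) to 1 (fully open). In form: [[dx, dy, dz, twist, fingers], ...]. A call has 1 to 8 rows; each row shifts and turns the commanded pose from where the row before left it; what a row does not reach is not made up. A row lasts 1/10 s, in which the tool goes at most 50 mm and 8.59 degrees, less where a joint would pass 70% of its speed; a pose out of reach is approached as far as the arm can. A call with a number of a shift or a turn outside -1 to 1 is refused whole. A call with a gripper value outside its range is refused whole. The fingers move at their own pace and stop on an object; "force" is the grip in N (left out, the last holds). Time passes only in rows, so rows that do not move let the fingers close. It gives the time, the measured TCP pose, the force, the opening and the grip force at its end, in the units of the state.
- get_obs(): the state, without advancing time (a new reading comes with each control period).
- get_image(name): name is "side" or "top"; returns a dict with "pixels" (400x640x3 uint8, red, green, blue), "mtx" (3x3 intrinsics, pixels), "k1" (the pictures are not rectified: a ray, as slopes to the right and down, at radius r is drawn at 1 + k1 r^2 times it, then the intrinsics apply), "pose" (4x4, takes a point from camera to world coordinates). Camera axes: x right, y up, looking along -z (the intrinsics and any distortion apply to the point x, -y, -z); pixel columns grow to the right and rows downward; lengths in mm; the calibration is good to about 2 mm. A picture is of the moment at which its call begins. There is no depth.
- finish_job(): hands the job in; it is judged then, once.
The state is a dict: "time_s": time; "joints": joint angles; "joint_velocities": joint speeds; "tau": joint torques, N m; "tcp_pos": TCP position; "ee_rot": TCP orientation; "ft_force": force on the tool from outside, world axes, zero at the start; "moment": the same for the moment, N m; "grip_width": opening from 0.0 (shut) to 1.0 (fully open); "grip_force": force on a finger pad.
Only numpy, scipy, OpenCV 4.12 (cv2) and the standard library are available. Lean on these libraries where they do the work, as an engineer would, in place of code of your own. Each camera call takes 0.05 s, during which the arm holds its last target. There are 200 camera calls.

TASK

Stand every used contact glass (black cones on the rubber mat) upright, narrow end up, in the chamber of the UV disinfection unit, then tuck the plain edge of the amber cover under the steel lip and lower its strip edge until the cover lies flat in the recess. Lift the collar on the locking lever, push the lever fully over towards the cover and let the collar drop into its far notch; then press the wake key (small round), the programme key (square) and the start key (large round), one at a time, fully down and in that order. Never press start while the cover is unlocked, and leave the eye drops, the condensing lens, the penlight and the occluder paddle where they are.

Things in the scene. Friction and masses are not known exactly. Their poses are not given: they have to be found in the camera images.
- unit: UV disinfection unit, grey box 220 (x) by 316 (y) by 95 high, fixed. Origin: on the desk under its middle; x away from the key strip, y towards the steel lip, z up; all 'unit' figures are mm in this frame. Chamber, open on top: x -37..93, y -46..114, floor z=40. Round its mouth a ledge at z=83 in a recess x -45..101, y -56..138 in the deck (z=95): the seated cover's underside is at z=83
- lip_edge (a point): middle of the free edge of the steel retaining lip, on its underside: unit (28, 124, 95). The lip is 3 mm thick and overhangs the recess by 14 mm (y 124..138) along its whole +y side, 12 mm above the ledge; in front of it a strip (y 117..124) is flared upward to z=102 as an entry
- cover_grip (a point): on the loose cover: amber clear plate 138 (x) by 190 (y) by 5 mm, 300 g, on the other mat. This is the middle of its black grip fin (70 in x, 14 thick in y, 5 to 45 above the plate's underside): 27 above the underside, 35 from the plate's middle towards its -y edge. A steel strip 120 by 14, 6 thick, lies on the plate along that -y edge. y: from strip edge to plain edge, z up
- cover_tuck (a point): middle of the cover's plain edge, half-way through its 5 mm: 95 mm in +y from the plate's middle. It belongs under the lip. In the recess the plate has 4 mm of play in y and 4 mm either side in x; it is 10 mm too long to drop straight in past the lip; tilted up to about 20 deg it still goes under it
- cover_free (a point): middle of the cover's steel-strip edge, half-way through the 5 mm plate: 95 mm in -y from the plate's middle
- lever (a joint): locking lever, rad: 0 = open, leaning 0.4 from upright away from the cover (unit -y); 0.8 = locked, leaning 0.4 towards it (+y). Turns about the line along unit x through its pivot, unit (30, -108, 75), and slides the steel lock bolt over the cover's strip edge. A gate tooth (0.08 to 0.72) stops the collar's cross pin unless the collar is lifted. Stays where it is left
- collar (a joint): lockout collar on the lever's shank, m: 0 = down, 0.011 = fully lifted along the shank; 8 mm or more clears the tooth (its top then carries the pin); a spring, 2 N down and 4 N lifted, pulls it down into a notch at either end
- collar_grip (a point): centre of the collar's knurled grip ring, 28 mm across, 18 high, on the lever's axis, 93 mm from the pivot when down. z along the shank to the knob, x along the pivot line. The knob is 22 across and ends 31 mm above this point (20 when lifted); the gate cheeks end 44 mm below it
- key_wake_top (a point): top of the wake key: small round key 14 mm across, leftmost of the row seen from the robot; unit (-81, 100, 104)
- key_prog_top (a point): top of the programme key: square key 18 mm, middle of the row; unit (-81, 62, 104)
- key_start_top (a point): top of the start key: large round key 22 mm across, rightmost of the row; unit (-81, 24, 104)
- key_wake (a joint): travel of the wake key, m: 0 = up, 0.005 = fully down; spring 1.5 N rising to 4.3 N
- key_prog (a joint): travel of the programme key, m: 0 = up, 0.005 = fully down; spring 1.5 N rising to 4.3 N
- key_start (a joint): travel of the start key, m: 0 = up, 0.005 = fully down; spring 1.5 N rising to 4.3 N
- glass1_center (a point): contact glass (black gonioscopy lens), 35 g: round body 30 mm across and 18 mm high, then a cone to 19 mm across at 30 mm height, narrow end up (+z). This point is on its axis, 15 mm above its base. At the start it stands on one of the two 3 mm thick rubber mats; may be absent (2 to 4 of the four are there)
- glass2_center (a point): another contact glass, the same as glass1; may be absent
- glass3_center (a point): another contact glass, the same as glass1; may be absent
- glass4_center (a point): another contact glass, the same as glass1; may be absent
- drops_mid (a point): eye-drop bottle, white, 26 mm across, 68 mm high, standing on the glasses' mat; point 30 mm up; not part of the job
- condenser_mid (a point): hand-held condensing lens, a flat black ring 52 mm across, 16 mm thick, lying on the glasses' mat; its middle; not part of the job
- penlight_mid (a point): penlight 120 by 13 mm, lying; its middle; not part of the job
- occluder_mid (a point): occluder paddle, white, a 56 mm disc on a flat handle, 160 mm long, 8 thick, lying; its middle; not part of the job
Mind the look-alikes: they are no part of the job. Several things look just like the part that bears cover_grip: the one meant starts farthest from the robot's base.

How it is judged (in metres and radians):
On the way, in this order (a step that is already met when the one before it is completed fails the run):
1. every contact glass stands upright on the chamber floor (x of glass1_center in the frame of unit between -0.037 and 0.093 m and y of glass1_center in the frame of unit between -0.046 and 0.114 m and z of glass1_center in the frame of unit between 0.048 and 0.062 m and angle between each of glass1_center, glass2_center, glass3_center, glass4_center's own z axis and vertical below 0.25 rad and x of glass2_center in the frame of unit between -0.037 and 0.093 m and y of glass2_center in the frame of unit between -0.046 and 0.114 m and z of glass2_center in the frame of unit between 0.048 and 0.062 m and x of glass3_center in the frame of unit between -0.037 and 0.093 m and y of glass3_center in the frame of unit between -0.046 and 0.114 m and z of glass3_center in the frame of unit between 0.048 and 0.062 m and x of glass4_center in the frame of unit between -0.037 and 0.093 m and y of glass4_center in the frame of unit between -0.046 and 0.114 m and z of glass4_center in the frame of unit between 0.048 and 0.062 m), for 0.3 s.
2. the cover lies flat in the recess, its plain edge under the lip (all of step 1 and z of cover_tuck in the frame of unit between 0.0815 and 0.0895 m and z of cover_free in the frame of unit between 0.0815 and 0.0895 m and y of cover_tuck in the frame of unit above 0.128 m and angle between the z axis of cover_tuck and the z axis of unit, either way round below 0.05 rad and x of cover_tuck in the frame of unit between 0.018 and 0.038 m), for 0.3 s.
3. the lever is over at its locked end with the collar down in the notch (z of cover_tuck in the frame of unit between 0.0815 and 0.0895 m and z of cover_free in the frame of unit between 0.0815 and 0.0895 m and y of cover_tuck in the frame of unit above 0.128 m and angle between the z axis of cover_tuck and the z axis of unit, either way round below 0.05 rad and x of cover_tuck in the frame of unit between 0.018 and 0.038 m and value of joint lever above 0.68 rad and value of joint collar below 0.003 m), for 0.2 s.
4. the wake key is pressed alone (value of joint key_wake above 0.0035 m and value of joint each of key_prog, key_start below 0.0015 m and value of joint lever above 0.68 rad and value of joint collar below 0.003 m), for 0.04 s.
5. the programme key is pressed alone (value of joint key_prog above 0.0035 m and value of joint each of key_wake, key_start below 0.0015 m and value of joint lever above 0.68 rad and value of joint collar below 0.003 m), for 0.04 s.
6. the start key is pressed alone (value of joint key_start above 0.0035 m and value of joint each of key_wake, key_prog below 0.0015 m and value of joint lever above 0.68 rad and value of joint collar below 0.003 m), for 0.04 s.
At the end, for the whole second after the job is handed in: Every contact glass stands (within 0.25 rad of upright, narrow end up) on the chamber floor; the cover lies flat (0.05 rad) on the ledge with its plain edge at least 4 mm under the lip; the lever is past 0.68 rad with the collar within 3 mm of down; all three keys are up again (all of step 1 and all of step 3 and value of joint each of key_wake, key_prog, key_start below 0.0015 m); the robot touches nothing.
It fails at once if one of the eye drops, the condensing lens, the penlight and the occluder is moved by more than 30 mm (distance of any of drops_mid, condenser_mid, penlight_mid, occluder_mid from where it was at the start of the episode above 0.03 m).
It fails at once if start pressed while the cover is not locked (value of joint key_start above 0.0035 m and value of joint lever below 0.68 rad).
Of glass1, glass2, glass3, glass4 only 2 to 4 are there at a start; the rules pass over those that are not, and their reading is None.
At some moment in a run one of glass1, glass2, glass3, glass4, cover may be knocked a few centimetres aside while the robot is not near it.
It also fails if it takes over 210 s, if anything falls off the work surface, if the arm or the gripper's body presses on something with over 40 N, if the wrist force passes 120 N, or if a joint passes its speed limit or range.

## Working session

There is one attempt and no reset: what is moved stays moved. The work goes in short steps, Python scripts to look and compute and a tool call to move; the robot and the scene stay as the last step left them, time stands still between calls to the robot, and variables do not carry over. Pictures are saved under pics/ and viewed, at most 14 in all, crops included, and the job is handed in when it is done.

Besides the shell and the picture viewer there is one more tool, called after "Emit:" by a JSON object that holds its "name" and its "arguments", one argument or row to a line. servo_tool: Moves the arm, as the interface text tells. Its arguments: {"type":"object","properties":{"moves":{"type":"array"},"force":{"type":"number"}},"required":["moves"]}

```bash
ls; mkdir -p pics
cat > h.py <<'E'
import numpy as np,cv2,json
from workcell import get_obs,get_image,finish_job
def ray(im,u,v):
    K=np.array(im["mtx"]);T=np.array(im["pose"]);k=im["k1"]
    d=np.array([(u-K[0,2])/K[0,0],(v-K[1,2])/K[1,1]]);s=d.copy()
    for _ in range(20): s=d/(1+k*(s@s))
    w=T[:3,:3]@np.array([s[0],-s[1],-1.]);return T[:3,3],w
def onplane(im,u,v,z):
    o,w=ray(im,u,v);return o+w*(z-o[2])/w[2]
def tri(a,b):
    (o1,d1),(o2,d2)=a,b
    t=np.linalg.lstsq(np.c_[d1,-d2],o2-o1,rcond=None)[0]
    p,q=o1+d1*t[0],o2+d2*t[1];return (p+q)/2,np.linalg.norm(p-q)
def proj(im,P):
    K=np.array(im["mtx"]);T=np.array(im["pose"]);c=T[:3,:3].T@(np.array(P,float)-T[:3,3])
    s=np.array([c[0],-c[1]])/-c[2];s=s*(1+im["k1"]*(s@s));return K[0,0]*s[0]+K[0,2],K[1,1]*s[1]+K[1,2]
def save(im,n): cv2.imwrite(f"pics/{n}.png",cv2.cvtColor(im["pixels"],cv2.COLOR_RGB2BGR))
E
python3 - <<'E'
from h import *
for n in("top","side"):
    im=get_image(n);save(im,n+"0");print(n,np.array(im["mtx"]).round(1).tolist(),im["k1"],np.array(im["pose"]).round(3).tolist())
print(get_obs())
E
```

```text
pics
top [[399.6, 0.0, 324.2], [0.0, 399.6, 199.0], [0.0, 0.0, 1.0]] -0.016470644366681577 [[-0.002, 0.999, -0.037, 386.862], [-1.0, -0.002, -0.005, -12.509], [-0.005, 0.037, 0.999, 1436.765], [0.0, 0.0, 0.0, 1.0]]
side [[430.5, 0.0, 318.3], [0.0, 430.5, 193.5], [0.0, 0.0, 1.0]] -0.04707463451259603 [[-0.883, 0.286, -0.372, -16.674], [-0.469, -0.508, 0.723, 898.028], [0.018, 0.813, 0.582, 870.471], [0.0, 0.0, 0.0, 1.0]]
{'time_s': 0.1, 'joints': array([ 1.16198125e+00,  3.20254405e-01,  1.56557377e+00, -2.64401300e-05,
        1.25736822e+00, -2.00401915e-02]), 'joint_velocities': array([-0.00148836, -0.00160561, -0.00351582, -0.0001374 , -0.00104095,
       -0.00071144]), 'tau': array([ 1.43118541e-03, -4.16401899e+01, -2.34705234e+01,  1.26891155e-04,
        4.77961396e-03, -1.84477372e-06]), 'tcp_pos': array([217.81680892, 531.69104949, 230.5446359 ]), 'ee_rot': array([ 1.93161479e-01,  9.81166652e-01, -7.86181680e-04, -1.58343783e-04]), 'ft_force': array([ 0.78881655, -0.46775977, -0.81576203]), 'moment': array([ 0.0388156 , -0.01380213, -0.01134143]), 'grip_force': 0.0, 'grip_width': 0.9947790601013213}
```

View pics/top0.png

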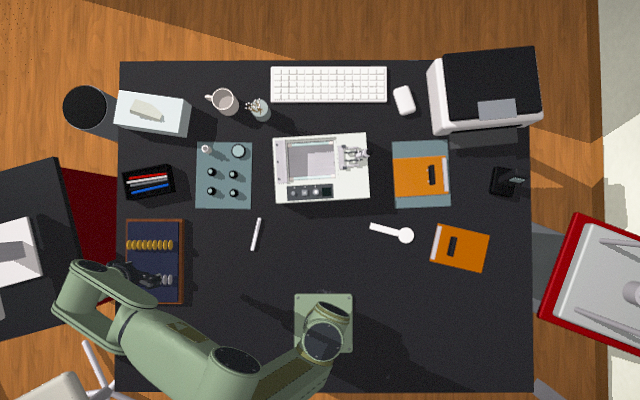

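View pics/side0.png

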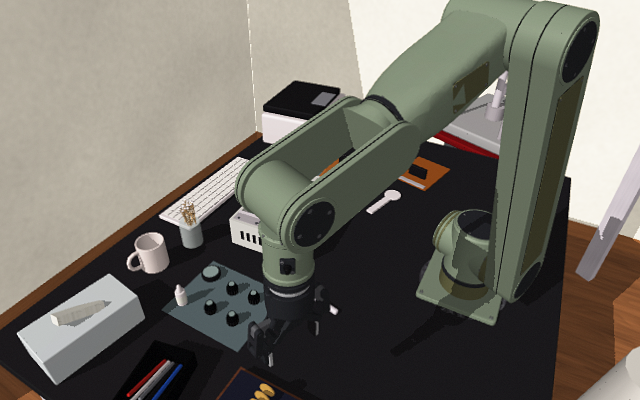

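Run:
```python
import cv2
a=cv2.imread("pics/top0.png")
c=cv2.resize(a[128:212,192:292],None,fx=5,fy=5,interpolation=3)
d=cv2.resize(a[128:212,268:458],None,fx=4.2,fy=4.2,interpolation=3)
cv2.imwrite("pics/crop0.png",d)
cv2.imwrite("pics/crop1.png",c)
```

```text
(no output)
```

View pics/crop0.png

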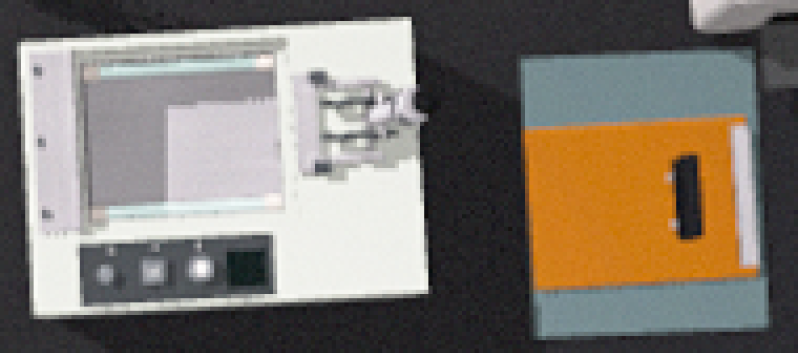

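```bash
cat > m.py <<'E'
from h import *
def blobs(mask,lo,hi):
    n,l,s,c=cv2.connectedComponentsWithStats(mask.astype(np.uint8))
    return [(c[i].round(1).tolist(),s[i].tolist()) for i in range(1,n) if lo<s[i][4]<hi]
E
python3 - <<'E'
from m import *
T=cv2.imread("pics/top0.png")[:,:,::-1].astype(int);S=cv2.imread("pics/side0.png")[:,:,::-1].astype(int)
it=get_image("top");is_=get_image("side")
# glasses: dark in mat
m=(T.max(2)<45);m[:, :196]=0;m[:,252:]=0;m[:142]=0;m[206:]=0
g=blobs(m,15,400);print("top dark",g)
m=(S.max(2)<45);m[:260]=0;m[345:]=0;m[:,:175]=0;m[:,265:]=0
print("side dark",blobs(m,15,900))
# unit white
m=(T.min(2)>185);m[:125]=0;m[210:]=0;m[:,:265]=0;m[:,375:]=0
cs=cv2.findContours(m.astype(np.uint8),0,2)[0];c=max(cs,key=cv2.contourArea)
hull=cv2.convexHull(c);ap=cv2.approxPolyDP(hull,4,True)[:,0];print(ap.tolist())
for u,v in ap: print(onplane(it,u,v,95).round(1))
r=cv2.minAreaRect(c);b=cv2.boxPoints(r);print(r)
P=np.array([onplane(it,u,v,95) for u,v in b]);print(P.round(1).tolist(),P.mean(0))
# orange
m=(T[:,:,0]>150)&(T[:,:,2]<60);m[:,:385]=0;m[:,460:]=0;m[:140]=0;m[215:]=0
c=max(cv2.findContours(m.astype(np.uint8),0,2)[0],key=cv2.contourArea);r=cv2.minAreaRect(c);b=cv2.boxPoints(r);print("cov",r)
P=np.array([onplane(it,u,v,8) for u,v in b]);print(P.round(1).tolist(),P.mean(0))
m=(T.max(2)<50);m[:,:420]=0;m[:,440:]=0;m[:160]=0;m[190:]=0
print("fin",blobs(m,20,400))
c=max(cv2.findContours(m.astype(np.uint8),0,2)[0],key=cv2.contourArea);r=cv2.minAreaRect(c);print(r,onplane(it,*r[0],48))
for u,v in cv2.boxPoints(r): print(onplane(it,u,v,48).round(1))
E
```

```text
top dark [([212.6, 172.2], [208, 168, 8, 8, 31]), ([234.3, 174.4], [230, 171, 8, 8, 27]), ([212.9, 191.0], [210, 188, 6, 7, 28]), ([235.0, 193.4], [230, 190, 8, 7, 25])]
side dark [([232.1, 289.2], [226, 283, 13, 12, 110]), ([253.7, 298.1], [248, 291, 12, 14, 118]), ([210.3, 308.7], [204, 302, 13, 13, 118]), ([232.4, 319.8], [226, 313, 13, 14, 125]), ([190.6, 335.5], [175, 318, 48, 27, 656]), ([255.8, 336.7], [244, 321, 21, 24, 234])]
[[365, 133], [368, 197], [276, 202], [273, 138]]
[ 658.8 -144.8   95. ]
[ 442.2 -153.5   95. ]
[426.1 155.7  95. ]
[642.7 166.4  95. ]
((320.6139221191406, 167.36038208007812), (65.28591918945312, 93.57987976074219), 86.49646759033203)
[[644.0, 170.1, 95.0], [662.5, -145.9, 95.0], [441.9, -157.9, 95.0], [423.4, 156.0, 95.0]] [542.94336405   5.58802946  95.        ]
cov ((419.7430419921875, 176.0166015625), (37.47048568725586, 52.34279251098633), 86.3086166381836)
[[582.1, -251.2, 8.0], [593.9, -439.1, 8.0], [459.3, -445.9, 8.0], [447.7, -258.7, 8.0]] [ 520.75770208 -348.72789189    8.        ]
fin [([431.3, 174.7], [429, 165, 6, 20, 93])]
((431.5, 174.5), (5.0, 19.0), 0.0) [ 522.0936974  -380.33068039   48.        ]
[ 488.9 -371.2   48. ]
[ 555.4 -372.    48. ]
[ 555.3 -389.5   48. ]
[ 488.9 -388.6   48. ]
```

View pics/crop1.png

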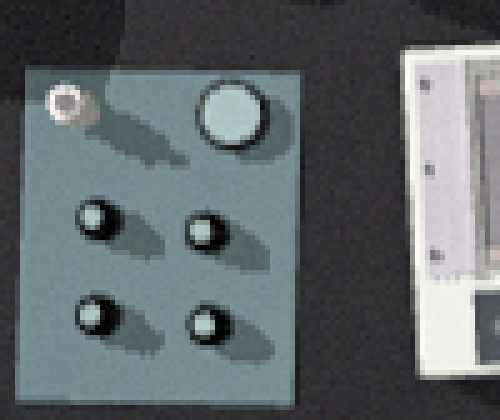

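Run:
```python
from m import *
it=get_image("top");si=get_image("side");T=it["pixels"].astype(int)
def filled(px,c,thr,w=9):
    u,v=map(int,c);sub=px[v-w:v+w+1,u-w:u+w+1]
    m=(sub.max(2)<thr).astype(np.uint8)
    cs=cv2.findContours(m,0,1)[0];k=max(cs,key=cv2.contourArea)
    f=cv2.drawContours(np.zeros_like(m),[k],-1,1,-1);ys,xs=np.nonzero(f);L=(f>0)&(m==0)
    yl,xl=np.nonzero(L)
    return (xs.mean()+u-w,ys.mean()+v-w,xs.size),(xl.mean()+u-w,yl.mean()+v-w,xl.size) if xl.size else None
S=si["pixels"].astype(int)
tc=[(212.6,172.2),(234.3,174.4),(212.9,191),(235,193.4)];sc=[(232.1,289.2),(253.7,298.1),(210.3,308.7),(232.4,319.8)]
for t in tc:
    a,l=filled(T,t,60);P=onplane(it,a[0],a[1],15);print(a[2],P.round(1),l and (l[2],onplane(it,l[0],l[1],33).round(1)))
    best=min((tri(ray(it,a[0],a[1]),ray(si,*s)) for s in sc),key=lambda r:r[1]+abs(r[0][2]-15)*.3);print("   tri",best[0].round(1),round(best[1],1))
# keys/unit corners: centre & yaw from key row
m=(T.min(2)>120);m[:184]=0;m[202:]=0;m[:,:287]=0;m[:,:]&=True;m[:,321:]=0
for c,s in blobs(m,4,120): print(c,s[4],onplane(it,*c,104).round(1))
```

```text
35 [535.9 392.5  15. ] None
   tri [537.8 395.8   5.9] 2.3
35 [526.6 315.5  15. ] None
   tri [528.4 318.    7.1] 2.4
38 [468.5 394.2  15. ] None
   tri [469.2 396.9   6.4] 0.6
33 [461.  313.3  15. ] None
   tri [462.1 315.5   7.3] 1.5
[301.2, 184.7] 66 [483.5  70.4 104. ]
[315.5, 191.4] 31 [461.   22.6 104. ]
[292.6, 192.6] 13 [457.1  99.2 104. ]
[304.0, 192.0] 25 [459.   61.1 104. ]
[304.2, 200.1] 76 [432.   60.4 104. ]
```

Emit:
{"name": "servo_tool", "arguments": {
  "moves": [
    [0.84,-0.45,-0.5,0.92,0.2],
    [0.84,-0.45,-0.5,0.92,0.2],
    [0.84,-0.45,-0.5,0.92,0.2],
    [0.84,-0.45,-0.5,0.92,0.2],
    [0.84,-0.45,-0.5,0.92,0.2],
    [0.84,-0.45,-0.5,0.92,0.2],
    [0,0,0,0,0.2],
    [0,0,0,0,0.2]
  ],
  "force": 30
}}

```text
time_s: 1.1
tcp_pos: [452.5, 405.9, 91.1]
ee_rot: [-0.025, 1.0, -0.0, -0.001]
ft_force: [-0.5, -0.2, 0.4]
grip_width: 0.6
grip_force: 0.0
```

Run:
```python
from m import *
si=get_image("side");save(si,"s1");p=get_obs()["tcp_pos"]
print(p,proj(si,p),[np.round(proj(si,q),1).tolist() for q in [(538,396.5,33),(528.5,319,33),(469,398,33),(463,317.5,33),(469,398,3)]])
c=cv2.resize(si["pixels"][230:370,150:330,::-1],None,fx=4,fy=4,interpolation=3);cv2.imwrite("pics/s1c.png",c)
```

```text
[452.00605773 406.78374242  91.99272521] (np.float64(232.18239114459095), np.float64(302.1239225754772)) [[209.1, 301.8], [231.3, 282.7], [231.2, 313.1], [252.5, 291.7], [232.5, 321.1]]
```

View pics/s1c.png

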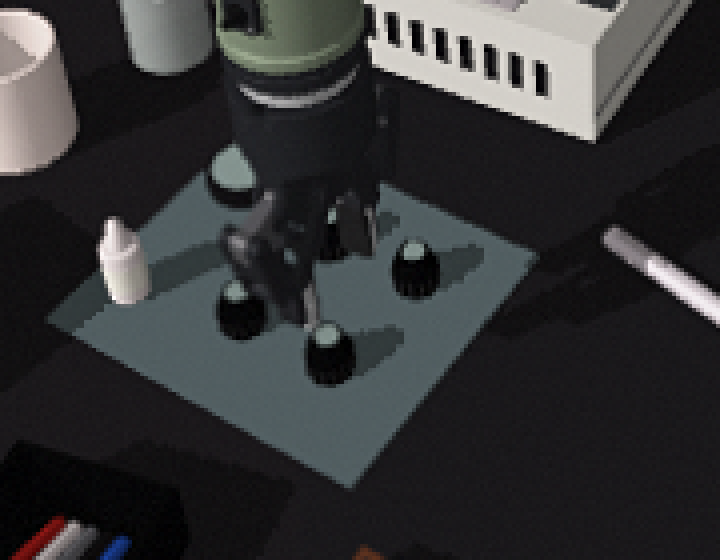

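Emit:
{"name": "servo_tool", "arguments": {
  "moves": [
    [0.34,-0.17,0,0,0.2],
    [0,0,-0.4,0,0.2],
    [0,0,-0.4,0,0.2],
    [0,0,-0.4,0,0.2],
    [0,0,-0.3,0,0.2],
    [0,0,0,0,0.2],
    [0,0,0,0,0.2]
  ]
}}

```text
time_s: 1.85
tcp_pos: [469.4, 398.9, 17.9]
ee_rot: [-0.027, 1.0, 0.0, 0.001]
ft_force: [0.0, 0.6, 0.8]
grip_width: 0.598
grip_force: 0.0
```

Emit:
{"name": "servo_tool", "arguments": {
  "moves": [
    [0,0,-0.24,0,0.2],
    [0,0,0,0,0.2],
    [0,0,0,0,-1],
    [0,0,0,0,-1],
    [0,0,0,0,-1],
    [0,0,0,0,-1],
    [0,0,0,0,-1]
  ]
}}

```text
time_s: 2.55
tcp_pos: [469.5, 398.4, 5.4]
ee_rot: [-0.026, 1.0, 0.0, 0.0]
ft_force: [0.2, 0.0, 2.1]
grip_width: 0.337
grip_force: 29.7
```

Emit:
{"name": "servo_tool", "arguments": {
  "moves": [
    [0,0,0.5,0,-1],
    [0,0,0.8,0,-1],
    [0,0,0.9,0,-1],
    [0.3,-0.6,0.4,0,-1],
    [0.5,-0.95,0,0,-1],
    [0.5,-0.95,0,0,-1],
    [0.5,-0.95,0,0,-1],
    [0.5,-0.95,0,0,-1]
  ]
}}

```text
time_s: 3.35
tcp_pos: [577.7, 189.3, 134.9]
ee_rot: [-0.027, 1.0, 0.0, -0.0]
ft_force: [1.0, -0.2, 0.1]
grip_width: 0.334
grip_force: 29.7
```

Emit:
{"name": "servo_tool", "arguments": {
  "moves": [
    [0.3,-0.9,0,0,-1],
    [0.1,-0.9,0,0,-1],
    [0,-0.4,0,0,-1],
    [0,0,0,0,-1],
    [0,0,0,0,-1]
  ]
}}

```text
time_s: 3.85
tcp_pos: [597.1, 81.1, 134.8]
ee_rot: [-0.026, 1.0, 0.0, -0.0]
ft_force: [-0.1, 0.0, 0.9]
grip_width: 0.334
grip_force: 29.8
```

Emit:
{"name": "servo_tool", "arguments": {
  "moves": [
    [0.05,-0.16,-0.4,0,-1],
    [0,0,-0.5,0,-1],
    [0,0,-0.4,0,-1],
    [0,0,-0.3,0,-1],
    [0,0,-0.2,0,-1],
    [0,0,0,0,-1],
    [0,0,0,0,-1]
  ]
}}

```text
time_s: 4.55
tcp_pos: [600.1, 74.0, 45.4]
ee_rot: [-0.027, 1.0, 0.0, 0.0]
ft_force: [0.4, 0.7, 0.8]
grip_width: 0.336
grip_force: 31.4
```

Emit:
{"name": "servo_tool", "arguments": {
  "moves": [
    [0,0,-0.05,0,-1],
    [0,0,0,0,-1],
    [0,0,0,0,0],
    [0,0,0,0,0],
    [0,0,0.3,0,0],
    [0,0,0.6,0,0],
    [0,0,0.8,0,0.1],
    [0,0,0.3,0,0.2]
  ]
}}

```text
time_s: 5.35
tcp_pos: [601.9, 73.3, 146.9]
ee_rot: [-0.026, 1.0, 0.0, 0.004]
ft_force: [0.5, 0.6, -0.4]
grip_width: 0.602
grip_force: 0.0
```

```bash
cat > look.py <<'E'
from m import *
import sys
def sharp(im,names):pass
n=sys.argv[1];it=get_image("top");si=get_image("side");save(it,n+"t");save(si,n+"s")
print(get_obs()["tcp_pos"].round(1))
T=it["pixels"].astype(int);S=si["pixels"].astype(int)
m=(T.max(2)<45);m[:, :196]=0;m[:,252:]=0;m[:142]=0;m[206:]=0
print("top",[b[0]+[b[1][4]] for b in blobs(m,12,60)])
m=(S.max(2)<45);m[:260]=0;m[345:]=0;m[:,:175]=0;m[:,275:]=0
print("side",[b[0]+[b[1][4]] for b in blobs(m,50,200)])
E
python3 look.py l1
```

```text
[601.7  73.3 145.9]
top [[212.8, 172.2, 32], [234.4, 174.4, 25], [235.1, 193.2, 23]]
side [[232.3, 289.2, 109], [253.7, 298.1, 118], [210.3, 308.7, 118]]
```

Emit:
{"name": "servo_tool", "arguments": {
  "moves": [
    [-0.4,0.6,0,0,0.2],
    [-0.46,0.9,0,0,0.2],
    [-0.46,0.9,0,0,0.2],
    [-0.46,0.9,0,0,0.2],
    [-0.46,0.9,-0.4,0,0.2],
    [-0.4,0.6,-0.5,0,0.2],
    [-0.2,0.2,-0.3,0,0.2],
    [0,0,0,0,0.2]
  ]
}}

```text
time_s: 6.25
tcp_pos: [456.8, 318.1, 80.7]
ee_rot: [-0.028, 1.0, -0.002, -0.003]
ft_force: [-0.0, -1.0, -0.6]
grip_width: 0.601
grip_force: 0.0
```

Emit:
{"name": "servo_tool", "arguments": {
  "moves": [
    [0.1,0,0,0,0.2],
    [0,0,-0.4,0,0.2],
    [0,0,-0.4,0,0.2],
    [0,0,-0.3,0,0.2],
    [0,0,-0.1,0,0.2],
    [0,0,0,0,0.2],
    [0,0,0,0,0.2]
  ]
}}

```text
time_s: 6.95
tcp_pos: [466.6, 318.1, 25.1]
ee_rot: [-0.026, 1.0, 0.001, 0.001]
ft_force: [0.2, 0.7, 0.7]
grip_width: 0.6
grip_force: 0.0
```

Emit:
{"name": "servo_tool", "arguments": {
  "moves": [
    [-0.07,0,-0.2,0,0.2],
    [0,0,-0.18,0,0.2],
    [0,0,0,0,0.2],
    [0,0,0,0,0.2],
    [0,0,0,0,-1],
    [0,0,0,0,-1],
    [0,0,0,0,-1],
    [0,0,0,0,-1]
  ]
}}

```text
time_s: 7.75
tcp_pos: [462.2, 318.4, 5.5]
ee_rot: [-0.026, 1.0, 0.0, 0.0]
ft_force: [1.2, 0.2, 2.8]
grip_width: 0.332
grip_force: 29.7
```

Emit:
{"name": "servo_tool", "arguments": {
  "moves": [
    [0,0,0.5,0,-1],
    [0,0,0.8,0,-1],
    [0,0,0.9,0,-1],
    [0.2,-0.6,0.3,0,-1],
    [0.3,-0.95,0,0,-1],
    [0.3,-0.95,0,0,-1],
    [0.3,-0.95,0,0,-1],
    [0.3,-0.95,0,0,-1]
  ]
}}

```text
time_s: 8.55
tcp_pos: [531.9, 96.3, 130.1]
ee_rot: [-0.027, 1.0, 0.0, 0.0]
ft_force: [1.1, -0.7, -0.4]
grip_width: 0.331
grip_force: 29.8
```

Emit:
{"name": "servo_tool", "arguments": {
  "moves": [
    [0,-0.4,0,0,-1],
    [0,-0.2,0,0,-1],
    [0,0,0,0,-1],
    [0,0,0,0,-1]
  ]
}}

```text
time_s: 8.95
tcp_pos: [531.6, 69.0, 130.0]
ee_rot: [-0.027, 1.0, 0.0, -0.0]
ft_force: [1.6, 0.3, -1.2]
grip_width: 0.338
grip_force: 29.8
```

Emit:
{"name": "servo_tool", "arguments": {
  "moves": [
    [0.06,0.02,-0.4,0,-1],
    [0,0,-0.5,0,-1],
    [0,0,-0.5,0,-1],
    [0,0,-0.24,0,-1],
    [0,0,-0.1,0,-1],
    [0,0,0,0,-1],
    [0,0,0,0,-1]
  ]
}}

```text
time_s: 9.65
tcp_pos: [535.6, 69.7, 43.8]
ee_rot: [-0.027, 1.0, 0.0, 0.001]
ft_force: [-0.5, -0.1, 0.3]
grip_width: 0.334
grip_force: 29.8
```

Emit:
{"name": "servo_tool", "arguments": {
  "moves": [
    [0,0,0,0,0],
    [0,0,0,0,0],
    [0,0,0.3,0,0],
    [0,0,0.6,0,0],
    [0,0,0.8,0,0.1],
    [0,0,0.3,0,0.2],
    [0,0.5,0,0,0.2],
    [0,0.9,0,0,0.2]
  ]
}}

```text
time_s: 10.45
tcp_pos: [535.8, 138.2, 144.9]
ee_rot: [-0.024, 1.0, 0.0, 0.002]
ft_force: [0.8, -0.5, -0.2]
grip_width: 0.596
grip_force: 0.0
```

```bash
python3 look.py l2
```

```text
[535.4 143.1 144.2]
top [[212.6, 172.2, 31], [234.3, 174.5, 26]]
side [[232.2, 289.3, 110], [210.3, 308.7, 119]]
```

Emit:
{"name": "servo_tool", "arguments": {
  "moves": [
    [-0.1,0.9,0,0,0.2],
    [-0.04,0.9,0,0,0.2],
    [0,0.9,-0.3,0,0.2],
    [0,0.6,-0.5,0,0.2],
    [0,0.2,-0.5,0,0.2],
    [0,0,-0.2,0,0.2],
    [0,0,0,0,0.2],
    [0,0,0,0,0.2]
  ]
}}

```text
time_s: 11.35
tcp_pos: [528.5, 313.3, 69.0]
ee_rot: [-0.026, 1.0, 0.0, 0.001]
ft_force: [0.5, 0.1, 0.4]
grip_width: 0.596
grip_force: 0.0
```

Emit:
{"name": "servo_tool", "arguments": {
  "moves": [
    [0,0.12,-0.3,0,0.2],
    [0,0,-0.45,0,0.2],
    [0,0,-0.4,0,0.2],
    [0,0,-0.1,0,0.2],
    [0,0,0,0,0.2],
    [0,0,0,0,0.2],
    [0,0,0,0,0.2]
  ]
}}

```text
time_s: 12.05
tcp_pos: [528.7, 320.5, 6.8]
ee_rot: [-0.026, 1.0, 0.001, 0.001]
ft_force: [-0.4, -0.4, -0.5]
grip_width: 0.6
grip_force: 0.0
```

Emit:
{"name": "servo_tool", "arguments": {
  "moves": [
    [0,0,-0.02,0,0.2],
    [0,0,0,0,-1],
    [0,0,0,0,-1],
    [0,0,0,0,-1],
    [0,0,0,0,-1],
    [0,0,0.5,0,-1],
    [0,0,0.8,0,-1],
    [0,0,0.9,0,-1]
  ]
}}

```text
time_s: 12.85
tcp_pos: [526.8, 319.5, 114.0]
ee_rot: [-0.026, 1.0, -0.001, -0.002]
ft_force: [0.5, -0.1, 0.7]
grip_width: 0.337
grip_force: 29.7
```

Emit:
{"name": "servo_tool", "arguments": {
  "moves": [
    [0.1,-0.5,0.2,0,-1],
    [0.22,-0.95,0,0,-1],
    [0.22,-0.95,0,0,-1],
    [0.22,-0.95,0,0,-1],
    [0.22,-0.95,0,0,-1],
    [0.22,-0.95,0,0,-1],
    [0.2,-0.7,0,0,-1],
    [0.1,-0.3,0,0,-1]
  ]
}}

```text
time_s: 13.65
tcp_pos: [603.2, 4.4, 124.1]
ee_rot: [-0.025, 1.0, -0.0, -0.0]
ft_force: [-0.1, 1.0, -0.1]
grip_width: 0.333
grip_force: 29.8
```

Emit:
{"name": "servo_tool", "arguments": {
  "moves": [
    [0,0,0,0,-1],
    [0,0,0,0,-1]
  ]
}}

```text
time_s: 13.85
tcp_pos: [602.4, 8.4, 124.2]
ee_rot: [-0.026, 1.0, 0.0, -0.001]
ft_force: [0.4, 0.9, -0.8]
grip_width: 0.337
grip_force: 29.8
```

Emit:
{"name": "servo_tool", "arguments": {
  "moves": [
    [0,0,-0.4,0,-1],
    [0,0,-0.5,0,-1],
    [0,0,-0.4,0,-1],
    [0,0,-0.21,0,-1],
    [0,0,-0.1,0,-1],
    [0,0,0,0,-1],
    [0,0,0,0,-1]
  ]
}}

```text
time_s: 14.55
tcp_pos: [603.5, 8.1, 44.9]
ee_rot: [-0.027, 1.0, 0.0, 0.001]
ft_force: [0.6, -0.6, 0.5]
grip_width: 0.334
grip_force: 29.8
```

Emit:
{"name": "servo_tool", "arguments": {
  "moves": [
    [0,0,0,0,0],
    [0,0,0,0,0],
    [0,0,0.3,0,0],
    [0,0,0.6,0,0],
    [0,0,0.8,0,0.1],
    [0,0,0.3,0,0.2],
    [0,0.5,0,0,0.2],
    [0,0.9,0,0,0.2]
  ]
}}

```text
time_s: 15.35
tcp_pos: [603.7, 76.1, 145.7]
ee_rot: [-0.024, 1.0, -0.0, 0.002]
ft_force: [0.7, 1.2, -0.0]
grip_width: 0.601
grip_force: 0.0
```

```bash
python3 look.py l3
```

```text
[603.   81.6 144.9]
top [[212.7, 172.0, 30]]
side [[210.3, 308.7, 119]]
```

Emit:
{"name": "servo_tool", "arguments": {
  "moves": [
    [-0.2,0.9,0,0,0.2],
    [-0.25,0.95,0,0,0.2],
    [-0.25,0.95,0,0,0.2],
    [-0.25,0.95,0,0,0.2],
    [-0.25,0.95,0,0,0.2],
    [-0.1,0.95,-0.4,0,0.2],
    [0,0.6,-0.5,0,0.2],
    [0,0.1,-0.5,0,0.2]
  ]
}}

```text
time_s: 16.25
tcp_pos: [538.1, 397.2, 74.5]
ee_rot: [-0.028, 1.0, 0.001, 0.001]
ft_force: [-0.7, -0.2, 0.0]
grip_width: 0.603
grip_force: 0.0
```

Emit:
{"name": "servo_tool", "arguments": {
  "moves": [
    [0,0,0,0,0.2],
    [0,0,0,0,0.2]
  ]
}}

```text
time_s: 16.45
tcp_pos: [538.2, 392.8, 74.9]
ee_rot: [-0.026, 1.0, -0.0, -0.0]
ft_force: [-0.2, 0.0, -0.2]
grip_width: 0.599
grip_force: 0.0
```

dy +4; down 69.

Emit:
{"name": "servo_tool", "arguments": {
  "moves": [
    [0,0.08,-0.4,0,0.2],
    [0,0,-0.45,0,0.2],
    [0,0,-0.4,0,0.2],
    [0,0,-0.12,0,0.2],
    [0,0,0,0,0.2],
    [0,0,0,0,0.2],
    [0,0,0,0,0.2]
  ]
}}

```text
time_s: 17.15
tcp_pos: [539.1, 397.9, 8.0]
ee_rot: [-0.026, 1.0, 0.001, 0.001]
ft_force: [-0.2, -0.5, 0.5]
grip_width: 0.599
grip_force: 0.0
```

Emit:
{"name": "servo_tool", "arguments": {
  "moves": [
    [0,0,-0.02,0,0.2],
    [0,0,0,0,-1],
    [0,0,0,0,-1],
    [0,0,0,0,-1],
    [0,0,0,0,-1],
    [0,0,0.5,0,-1],
    [0,0,0.8,0,-1],
    [0,0,0.9,0,-1]
  ]
}}

```text
time_s: 17.95
tcp_pos: [537.0, 396.8, 114.4]
ee_rot: [-0.026, 1.0, -0.001, -0.002]
ft_force: [0.9, 1.1, 0.3]
grip_width: 0.339
grip_force: 29.7
```

Emit:
{"name": "servo_tool", "arguments": {
  "moves": [
    [0,-0.6,0.2,0,-1],
    [0,-1,0,0,-1],
    [0,-1,0,0,-1],
    [0,-1,0,0,-1],
    [0,-1,0,0,-1],
    [0,-1,0,0,-1],
    [0,-1,0,0,-1],
    [0,-0.8,0,0,-1]
  ]
}}

```text
time_s: 18.75
tcp_pos: [537.4, 25.0, 125.0]
ee_rot: [-0.026, 1.0, -0.0, -0.0]
ft_force: [1.5, -0.4, -0.9]
grip_width: 0.341
grip_force: 29.7
```

Emit:
{"name": "servo_tool", "arguments": {
  "moves": [
    [0,-0.35,0,0,-1],
    [0,0,0,0,-1],
    [0,0,0,0,-1]
  ]
}}

```text
time_s: 19.05
tcp_pos: [537.9, 10.1, 125.0]
ee_rot: [-0.026, 1.0, 0.0, -0.0]
ft_force: [-0.6, 0.2, -0.2]
grip_width: 0.337
grip_force: 29.8
```

Emit:
{"name": "servo_tool", "arguments": {
  "moves": [
    [0,-0.08,-0.4,0,-1],
    [0,0,-0.5,0,-1],
    [0,0,-0.4,0,-1],
    [0,0,-0.2,0,-1],
    [0,0,-0.1,0,-1],
    [0,0,0,0,-1],
    [0,0,0,0,-1]
  ]
}}

```text
time_s: 19.75
tcp_pos: [538.8, 6.3, 46.0]
ee_rot: [-0.027, 1.0, 0.0, 0.001]
ft_force: [-0.5, -0.9, 0.9]
grip_width: 0.337
grip_force: 29.8
```

Emit:
{"name": "servo_tool", "arguments": {
  "moves": [
    [0,0,0,0,0],
    [0,0,0,0,0],
    [0,0,0.3,0,0],
    [0,0,0.6,0,0],
    [0,0,0.8,0,0.1],
    [0,0,0.4,0,0.2],
    [-0.8,0,0.2,0,0.2],
    [-1,0,0.2,0,0.2]
  ]
}}

```text
time_s: 20.55
tcp_pos: [449.8, 5.9, 171.2]
ee_rot: [-0.026, 1.0, -0.0, 0.002]
ft_force: [-1.2, 0.5, 0.2]
grip_width: 0.598
grip_force: 0.0
```

Emit:
{"name": "servo_tool", "arguments": {
  "moves": [
    [-1,0,0,0,0.2],
    [-0.6,0,0,0,0.2],
    [0,0,0,0,0.2]
  ]
}}

```text
time_s: 20.85
tcp_pos: [364.6, 6.0, 170.2]
ee_rot: [-0.026, 1.0, 0.0, -0.001]
ft_force: [1.1, 0.1, -0.4]
grip_width: 0.598
grip_force: 0.0
```

Run:
```python
from m import *
it=get_image("top");si=get_image("side");save(it,"t4");save(si,"s4");print(get_obs()["tcp_pos"],get_obs()["time_s"])
a=cv2.resize(it["pixels"][128:212,268:458,::-1],None,fx=4,fy=4,interpolation=3)
b=cv2.resize(si["pixels"][140:270,190:390,::-1],(760,494-240+0),interpolation=3)
b=cv2.resize(si["pixels"][150:250,200:460,::-1],(760,262),interpolation=3)
cv2.imwrite("pics/v4.png",np.vstack([a,b[:260]]))
```

```text
[369.37420828   5.93780664 170.88332766] 20.95
```

View pics/v4.png

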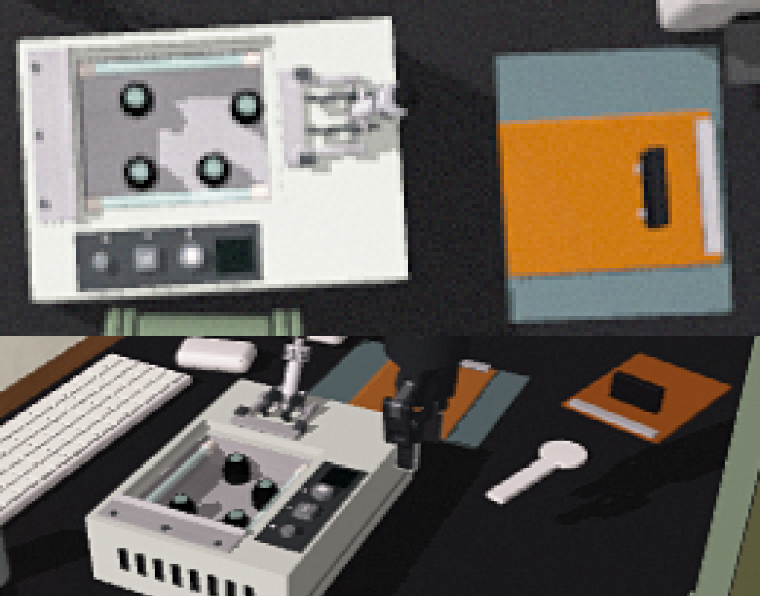

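Run:
```python
from m import *
it=get_image("top");si=get_image("side")
t=[(292.6,192.6),(304,192),(315.5,191.4)];s=[(298.2,224.4),(304,216.8),(309.8,209.5)]
for a,b in zip(t,s):
    p,e=tri(ray(it,*a),ray(si,*b));print(p.round(1),round(e,1),onplane(si,*b,104).round(1))
W=lambda x,y,z:(543+.9987*x-.052*y,4+.052*x+.9987*y,z)
for q in [(-81,100,104),(-81,24,104),(28,124,98),(-110,158,95),(-110,-158,95),(110,158,95),(28,-138.5,95)]:print(q,np.round(proj(it,W(*q)),1),np.round(proj(si,W(*q)),1))
T=it["pixels"].astype(int)
# sub-pixel white outline rows/cols
G=T.min(2)
for v in (150,160,185): # left/right edges
    r=G[v]; 
    L=next(u for u in range(262,300) if r[u]>130); R=next(u for u in range(380,330,-1) if r[u]>130)
    l=L-1+(130-r[L-1])/(r[L]-r[L-1]); q=R+(r[R]-130)/(r[R]-r[R+1]);print(v,round(l,2),round(q,2),onplane(it,l,v,95).round(1)[:2],onplane(it,q,v,95).round(1)[:2])
for u in (345,):
    c=G[:,u]
    A=next(v for v in range(120,160) if c[v]>130);B=next(v for v in range(215,180,-1) if c[v]>130)
    print(A,B,onplane(it,u,A-.5,95).round(1),onplane(it,u,B+.5,95).round(1))
```

```text
[456.5  99.1  98.8] 2.0 [452.4 104.2 104. ]
[458.9  61.1  98.4] 1.1 [454.9  67.  104. ]
[461.   22.6  98. ] 0.7 [456.9  29.3 104. ]
(-81, 100, 104) [292.5 192.7] [297.6 223. ]
(-81, 24, 104) [315.2 191.4] [309.5 208.1]
(28, 124, 98) [283.8 160.9] [259.6 218.6]
(-110, 158, 95) [275.9 202.4] [297.4 241. ]
(-110, -158, 95) [369.8 197.2] [342.3 181.8]
(110, 158, 95) [272.7 137.4] [228.8 218.1]
(28, -138.5, 95) [361.6 156.7] [301.3 174.3]
150 272.34 365.84 [601.9 168.6] [ 601.  -147.2]
160 272.98 366.88 [568.  166.3] [ 567.1 -150.5]
185 274.34 368.94 [483.4 161.5] [ 482.6 -156.9]
133 199 [660.7 -77.2  95. ] [434.  -76.2  95. ]
```

Emit:
{"name": "servo_tool", "arguments": {
  "moves": [
    [0,-0.6,0,-1,1],
    [0,-1,0,-1,1],
    [0,-1,0,-1,1],
    [0.2,-1,0,-1,1],
    [0.5,-1,0,-1,1],
    [0.6,-1,0,-1,1],
    [0.6,-1,0,-1,1],
    [0.6,-1,0,-1,1]
  ]
}}

```text
time_s: 21.85
tcp_pos: [480.1, -349.3, 169.3]
ee_rot: [0.291, 0.957, 0.0, 0.0]
ft_force: [0.9, -0.1, 0.1]
grip_width: 1.003
grip_force: 0.0
```

Emit:
{"name": "servo_tool", "arguments": {
  "moves": [
    [0.5,-0.3,0,-1,1],
    [0,0,0,-1,1],
    [0,0,0,-1,1],
    [0,0,0,-1,1],
    [0,0,0,-1,1],
    [0,0,0,-1,1],
    [0,0,0,-1,1],
    [0,0,0,-1,1]
  ]
}}

```text
time_s: 22.65
tcp_pos: [504.4, -362.2, 169.2]
ee_rot: [0.577, 0.817, 0.0, -0.0]
ft_force: [-0.5, 0.5, -1.0]
grip_width: 1.002
grip_force: 0.0
```

Emit:
{"name": "servo_tool", "arguments": {
  "moves": [
    [0,0,0,-1,1],
    [0,0,0,-1,1],
    [0,0,0,-1,1],
    [0,0,0,-0.6,1],
    [0,0,0,0,1],
    [0,0,0,0,1]
  ]
}}

```text
time_s: 23.25
tcp_pos: [503.9, -361.8, 169.4]
ee_rot: [0.687, 0.727, 0.0, -0.0]
ft_force: [-0.6, 0.6, 0.4]
grip_width: 1.0
grip_force: 0.0
```

Run:
```python
from m import *
it=get_image("top");si=get_image("side");save(it,"t5");save(si,"s5");o=get_obs();print(o["tcp_pos"],o["ee_rot"].round(3),o["joints"].round(2),o["time_s"],o["grip_width"])
print("fin exp side",proj(si,(522.5,-383.5,48)))
a=cv2.resize(it["pixels"][128:218,370:470,::-1],(400,360),interpolation=3)
b=cv2.resize(si["pixels"][90:190,290:390,::-1],(400,360),interpolation=3)
cv2.imwrite("pics/v5.png",np.hstack([a,b]))
```

```text
[ 503.6849565  -361.64853541  169.67292378] [ 0.687  0.727  0.    -0.   ] [-0.64  0.43  1.55  0.    1.16 -0.7 ] 23.35 0.9991223964956051
fin exp side (np.float64(347.75099908843686), np.float64(156.98058689781948))
```

View pics/v5.png

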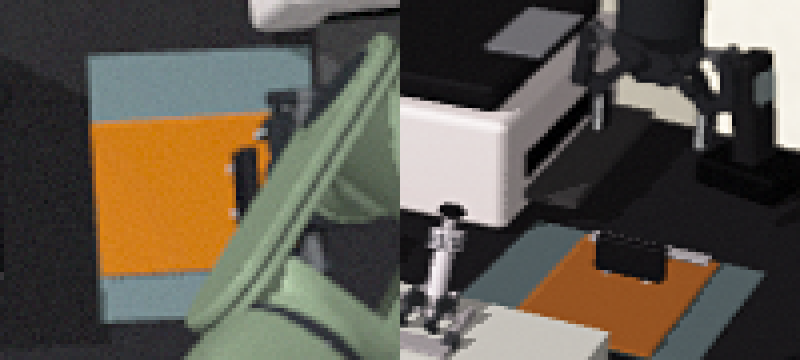

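Emit:
{"name": "servo_tool", "arguments": {
  "moves": [
    [0.38,-0.44,-0.3,0,1],
    [0,0,-0.6,0,1],
    [0,0,-0.6,0,1],
    [0,0,-0.4,0,1],
    [0,0,-0.2,0,1],
    [0,0,0,0,1],
    [0,0,0,0,1]
  ]
}}

```text
time_s: 24.05
tcp_pos: [523.0, -383.8, 65.9]
ee_rot: [0.687, 0.727, 0.0, 0.001]
ft_force: [0.2, -0.6, 0.8]
grip_width: 0.998
grip_force: 0.0
```

Emit:
{"name": "servo_tool", "arguments": {
  "moves": [
    [0,0,-0.3,0,1],
    [0,0,-0.4,0,1],
    [0,0,-0.3,0,1],
    [0,0,-0.12,0,1],
    [0,0,0,0,1],
    [0,0,0,0,-1],
    [0,0,0,0,-1],
    [0,0,0,0,-1]
  ],
  "force": 22
}}

```text
time_s: 24.85
tcp_pos: [523.4, -384.0, 10.3]
ee_rot: [0.687, 0.726, 0.0, 0.001]
ft_force: [1.4, -0.4, 2.6]
grip_width: 0.817
grip_force: 27.7
```

Emit:
{"name": "servo_tool", "arguments": {
  "moves": [
    [0,0,0,0,-1],
    [0,0,0.1,0,-1],
    [0,0,0.2,0,-1],
    [0,0,0.4,0,-1],
    [0,0,0.5,0,-1],
    [0,0,0.5,0,-1],
    [0,0,0.3,0,-1],
    [0,0,0,0,-1]
  ]
}}

```text
time_s: 25.65
tcp_pos: [523.2, -384.1, 111.8]
ee_rot: [0.687, 0.726, 0.0, 0.002]
ft_force: [0.3, 0.1, -3.5]
grip_width: 0.814
grip_force: 27.1
```

Run:
```python
from m import *
si=get_image("side");it=get_image("top");o=get_obs();print(o["tcp_pos"],o["ft_force"],o["grip_width"],o["grip_force"])
a=cv2.resize(it["pixels"][128:218,370:470,::-1],(400,360),interpolation=3)
b=cv2.resize(si["pixels"][60:180,270:390,::-1],(400,400),interpolation=3)
cv2.imwrite("pics/v6.png",np.hstack([a,b[:360]]))
```

```text
[ 521.7402908  -382.99236976  108.64553197] [ 0.26267767 -0.25274527 -3.39257856] 0.8162507649678248 27.043350040912628
```

View pics/v6.png

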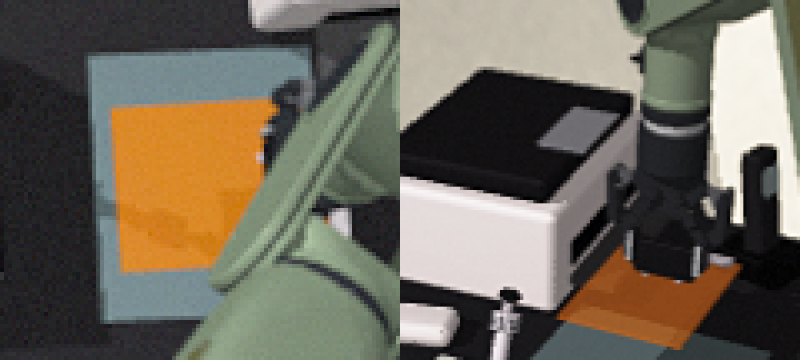

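Run:
```python
from m import *
it=get_image("top");si=get_image("side")
for a,b in [((397.4,154.6),(317.8,155)),((399.9,195.4),(355.5,164.1))]:
    p,e=tri(ray(it,*a),ray(si,*b));print(p.round(1),round(e,1))
print(get_obs()["tcp_pos"])
```

```text
[ 582.1 -252.2  106.5] 2.9
[ 443.8 -259.6  107.6] 6.3
[ 521.36900656 -382.69717568  107.52419244]
```

Emit:
{"name": "servo_tool", "arguments": {
  "moves": [
    [0,0,0.4,0,-1],
    [0,0,0.7,0,-1],
    [0,0,0.8,0,-1],
    [0,0.2,0.6,0,-1],
    [0,0.4,0.2,0,-1],
    [0.05,0.6,0,0,-1],
    [0.05,0.7,0,0,-1],
    [0.05,0.7,0,0,-1]
  ]
}}

```text
time_s: 26.65
tcp_pos: [528.5, -250.7, 241.5]
ee_rot: [0.687, 0.726, -0.0, -0.002]
ft_force: [0.9, 1.4, -3.9]
grip_width: 0.811
grip_force: 27.5
```

Emit:
{"name": "servo_tool", "arguments": {
  "moves": [
    [0.05,0.7,0,0,-1],
    [0.05,0.7,0,0,-1],
    [0.05,0.7,0,0,-1],
    [0.05,0.7,0,0,-1],
    [0.05,0.7,0,0,-1],
    [0.05,0.7,0,0,-1],
    [0.05,0.7,0,0,-1],
    [0.05,0.7,0,0,-1]
  ]
}}

```text
time_s: 27.45
tcp_pos: [547.8, 28.9, 241.7]
ee_rot: [0.687, 0.727, -0.002, -0.002]
ft_force: [1.6, -0.1, -3.2]
grip_width: 0.817
grip_force: 27.5
```

Emit:
{"name": "servo_tool", "arguments": {
  "moves": [
    [0.05,0.7,0,0,-1],
    [0.05,0.7,0,0,-1],
    [0.05,0.6,0,0,-1],
    [0.05,0.6,0,0,-1],
    [0.05,0.5,0,0,-1],
    [0,0.3,0,0,-1],
    [0,0,0,0,-1],
    [0,0,0,0,-1]
  ]
}}

```text
time_s: 28.25
tcp_pos: [561.4, 196.1, 243.0]
ee_rot: [0.687, 0.727, -0.001, -0.0]
ft_force: [-0.1, -0.4, -4.3]
grip_width: 0.815
grip_force: 27.5
```

Emit:
{"name": "servo_tool", "arguments": {
  "moves": [
    [0,0.26,-0.4,0,-1],
    [0,0,-0.6,0,-1],
    [0,0,-0.7,0,-1],
    [0,0,-0.5,0,-1],
    [0,0,-0.3,0,-1],
    [0,0,-0.1,0,-1],
    [0,0,0,0,-1],
    [0,0,0,0,-1]
  ]
}}

```text
time_s: 29.05
tcp_pos: [563.1, 209.3, 115.1]
ee_rot: [0.687, 0.726, 0.001, 0.001]
ft_force: [0.7, 0.6, -3.9]
grip_width: 0.82
grip_force: 27.5
```

Lower with force feedback.

Emit:
{"name": "servo_tool", "arguments": {
  "moves": [
    [0,0,-0.1,0,-1],
    [0,0,-0.06,0,-1],
    [0,0,-0.06,0,-1],
    [0,0,-0.06,0,-1],
    [0,0,0,0,-1]
  ]
}}

```text
time_s: 29.55
tcp_pos: [562.8, 211.1, 101.0]
ee_rot: [0.687, 0.726, 0.002, -0.0]
ft_force: [-1.6, 3.7, 2.1]
grip_width: 0.817
grip_force: 28.4
```

Emit:
{"name": "servo_tool", "arguments": {
  "moves": [
    [0,0,-0.06,0,-1],
    [0,0,-0.06,0,-1],
    [0,0,-0.04,0,-1],
    [0,0,0,0,-1]
  ]
}}

```text
time_s: 29.95
tcp_pos: [563.4, 212.1, 93.4]
ee_rot: [0.687, 0.726, 0.003, -0.0]
ft_force: [-1.4, 6.2, 4.0]
grip_width: 0.811
grip_force: 28.8
```

Emit:
{"name": "servo_tool", "arguments": {
  "moves": [
    [0,0,0.3,0,-1],
    [0,0,0.6,0,-1],
    [0,0,0.4,0,-1],
    [0,0,0,0,-1],
    [0,0,0,0,-1]
  ]
}}

```text
time_s: 30.45
tcp_pos: [562.0, 209.2, 156.3]
ee_rot: [0.687, 0.727, -0.0, -0.0]
ft_force: [0.5, -0.7, -2.9]
grip_width: 0.816
grip_force: 28.1
```

```bash
cat > cov.py <<'E'
from m import *
import sys
it=get_image("top");si=get_image("side");o=get_obs();print(o["tcp_pos"].round(1),o["ft_force"].round(1),o["time_s"])
n=sys.argv[1];x0,y0,x1,y1,a0,b0,a1,b1=map(int,sys.argv[2:10])
A=cv2.resize(it["pixels"][y0:y1,x0:x1,::-1],(400,400*(y1-y0)//(x1-x0)),interpolation=3)
B=cv2.resize(si["pixels"][b0:b1,a0:a1,::-1],(400,400*(b1-b0)//(a1-a0)),interpolation=3)
h=max(len(A),len(B));p=lambda q:np.vstack([q,np.zeros((h-len(q),400,3),np.uint8)])
cv2.imwrite(f"pics/{n}.png",np.hstack([p(A),p(B)]))
def corners(px,roi):
    x0,y0,x1,y1=roi;q=px[y0:y1,x0:x1].astype(int);m=((q[:,:,0]>90)&(q[:,:,2]<q[:,:,0]*.5)&(q[:,:,1]<q[:,:,0]*.8)).astype(np.uint8)
    m=cv2.morphologyEx(m,cv2.MORPH_OPEN,np.ones((2,2),np.uint8))
    c=max(cv2.findContours(m,0,2)[0],key=cv2.contourArea);ap=cv2.approxPolyDP(cv2.convexHull(c),3,True)[:,0]+[x0,y0];return ap.tolist()
print("top",corners(it["pixels"],(x0,y0,x1,y1)));print("side",corners(si["pixels"],(a0,b0,a1,b1)))
E
python3 cov.py v7 190 110 330 230 180 180 360 330
```

```text
[561.3 209.1 155.2] [ 0.2 -0.4 -3.6] 30.55
top [[236, 160], [251, 172], [249, 179], [232, 183], [228, 163]]
side [[277, 210], [241, 266], [196, 249], [224, 210]]
```

View pics/v7.png

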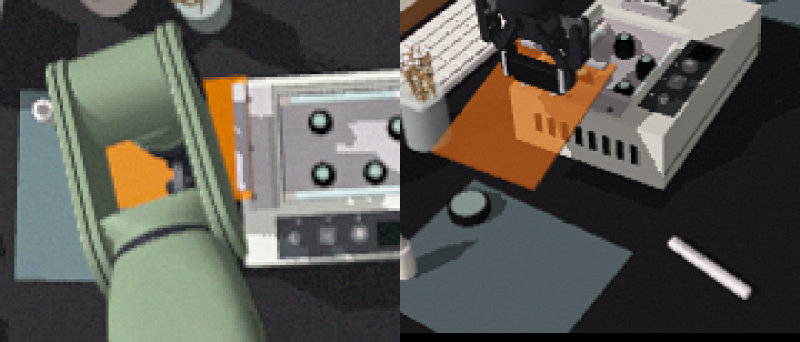

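Run:
```python
from m import *
si=get_image("side")
for (u,v),x in [((241,266),485.7),((196,249),623.6)]:
    o,w=ray(si,u,v);print((o+w*(x-o[0])/w[0]).round(1))
```

```text
[485.7 322.7 118. ]
[623.6 327.2 114.7]
```

Emit:
{"name": "servo_tool", "arguments": {
  "moves": [
    [0,-0.3,0,0,-1],
    [0.03,-0.6,0,0,-1],
    [0.03,-0.7,0,0,-1],
    [0.03,-0.7,0,0,-1],
    [0.03,-0.7,0,0,-1],
    [0.03,-0.6,0,0,-1],
    [0.03,-0.4,0,0,-1],
    [0,-0.1,0,0,-1]
  ]
}}

```text
time_s: 31.4
tcp_pos: [570.8, 1.6, 156.4]
ee_rot: [0.688, 0.725, -0.001, -0.0]
ft_force: [-0.2, 0.7, -2.0]
grip_width: 0.814
grip_force: 28.0
```

Emit:
{"name": "servo_tool", "arguments": {
  "moves": [
    [0,0,0,0,-1],
    [0,0,0,0,-1]
  ]
}}

```text
time_s: 31.6
tcp_pos: [571.0, 5.0, 156.7]
ee_rot: [0.687, 0.727, -0.0, -0.0]
ft_force: [0.6, 0.4, -5.0]
grip_width: 0.815
grip_force: 28.0
```

```bash
python3 cov.py v8 260 120 380 220 200 130 350 250
python3 - <<'E'
from m import *
si=get_image("side")
W=lambda x,y,z:(543+.9987*x-.052*y,5+.052*x+.9987*y,z)
print([np.round(proj(si,W(*q)),1).tolist() for q in [(-41,112,116),(97,112,116),(-45,124,98),(101,124,98)]])
E
```

```text
[571.2   5.5 156.9] [-0.6  0.1 -3.8] 31.7
top [[294, 140], [293, 177], [287, 181], [285, 141]]
side [[311, 173], [283, 217], [241, 205], [264, 173]]
[[282.6, 218.3], [240.7, 204.9], [282.0, 226.1], [237.8, 211.7]]
```

View pics/v8.png

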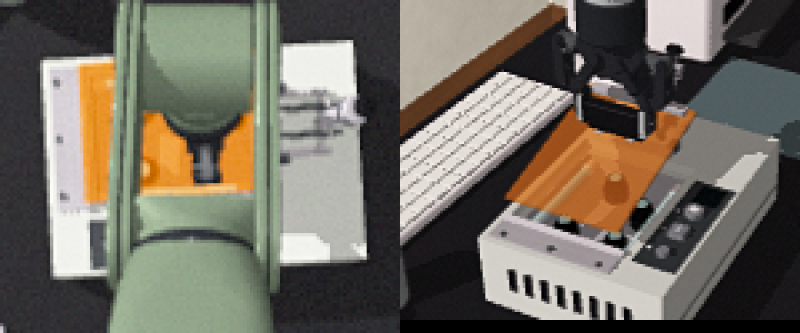

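Run:
```python
from m import *
it=get_image("top")
W=lambda x,y,z:(543+.9987*x-.052*y,5+.052*x+.9987*y,z)
print([np.round(proj(it,W(*q)),1).tolist() for q in [(-41,115,119),(97,115,119),(-45,124,98),(101,124,98)]])
q=it["pixels"].astype(int);m=(q[:,:,0]>90)&(q[:,:,2]<q[:,:,0]*.5)&(q[:,:,1]<q[:,:,0]*.8)
for u in (286,288,290,292): 
    v=np.nonzero(m[130:195,u])[0]+130;print(u,v.min(),v.max(),onplane(it,u,v.min()-.5,119)[:2].round(1),onplane(it,u,v.max()+.5,119)[:2].round(1))
# recess +x edge & lip ends in early image
T=cv2.imread("pics/t4.png").min(2).astype(int)
for u in (300,320): print(T[136:150,u],T[172:186,u])
for u in (277,): print(T[132:146,u],T[180:200,u])
```

```text
[[286.6, 180.6], [284.5, 139.2], [284.6, 182.5], [282.5, 139.4]]
286 140 180 [633. 120.] [496.5 119.8]
288 139 180 [636.3 113.4] [496.5 113.2]
290 139 179 [636.3 106.7] [499.8 106.5]
292 139 172 [636.3 100.1] [523.   99.9]
[191 242 224 174 160 175 141 160 214 192 155 150 120  52] [ 20   0  51 123 168 206 211 195 222 238 235 237 228 156]
[241 219 168 165 166 146 173 203 176 144 144 144 144 146] [ 54   0  65 186 236 225 211 226 237 235 239 212 126  76]
[ 46  48  48  50  40 108 211 236 223 208 209 189 136 128] [217 223 221 225 235 235 235 236 236 235 236 234 237 236 234 237 236 238
 237 237]
```

Emit:
{"name": "servo_tool", "arguments": {
  "moves": [
    [-0.02,-0.1,-0.1,0,-1],
    [0,0,-0.2,0,-1],
    [0,0,-0.2,0,-1],
    [0,0,-0.1,0,-1],
    [0,0,0,0,-1],
    [0,0,0,0,-1]
  ]
}}

```text
time_s: 32.4
tcp_pos: [570.4, -0.4, 126.9]
ee_rot: [0.687, 0.726, -0.0, -0.0]
ft_force: [-0.1, -0.2, -3.6]
grip_width: 0.817
grip_force: 28.0
```

Emit:
{"name": "servo_tool", "arguments": {
  "moves": [
    [0,0,-0.04,0,-1],
    [0,0,-0.03,0,-1],
    [0,0,0,0,-1],
    [0,0,0,0,-1]
  ]
}}

```text
time_s: 32.8
tcp_pos: [570.4, -0.4, 123.6]
ee_rot: [0.687, 0.726, 0.0, 0.0]
ft_force: [-0.7, 0.0, -3.2]
grip_width: 0.814
grip_force: 28.0
```

Emit:
{"name": "servo_tool", "arguments": {
  "moves": [
    [0,0,-0.04,0,-1],
    [0,0,0,0,-1],
    [0,0,-0.03,0,-1],
    [0,0,0,0,-1],
    [0,0,0,0,-1]
  ]
}}

```text
time_s: 33.3
tcp_pos: [570.3, -0.4, 120.0]
ee_rot: [0.687, 0.726, -0.0, -0.0]
ft_force: [-0.9, -0.2, -3.6]
grip_width: 0.811
grip_force: 28.0
```

Emit:
{"name": "servo_tool", "arguments": {
  "moves": [
    [0,0,-0.04,0,-1],
    [0,0,0,0,-1],
    [0,0,-0.03,0,-1],
    [0,0,0,0,-1],
    [0,0,0,0,-1]
  ]
}}

```text
time_s: 33.8
tcp_pos: [570.4, -0.3, 116.6]
ee_rot: [0.687, 0.726, 0.0, 0.0]
ft_force: [0.2, 0.0, -3.9]
grip_width: 0.818
grip_force: 28.2
```

```bash
python3 cov.py v9 260 120 380 220 215 140 325 240
python3 - <<'E'
from m import *
si=get_image("side")
W=lambda x,y,z:(543+.9987*x-.052*y,5+.052*x+.9987*y,z)
print([np.round(proj(si,W(*q)),1).tolist() for q in [(-41,112,85),(97,112,85),(-45,124,98),(101,124,98)]])
E
```

```text
[ 5.704e+02 -4.000e-01  1.166e+02] [ 0.4  0.  -2.8] 33.9
top [[298, 142], [296, 177], [290, 182], [287, 144]]
side [[312, 183], [286, 224], [246, 212], [267, 182]]
[[282.9, 226.8], [241.6, 213.4], [282.0, 226.1], [237.8, 211.7]]
```

View pics/v9.png

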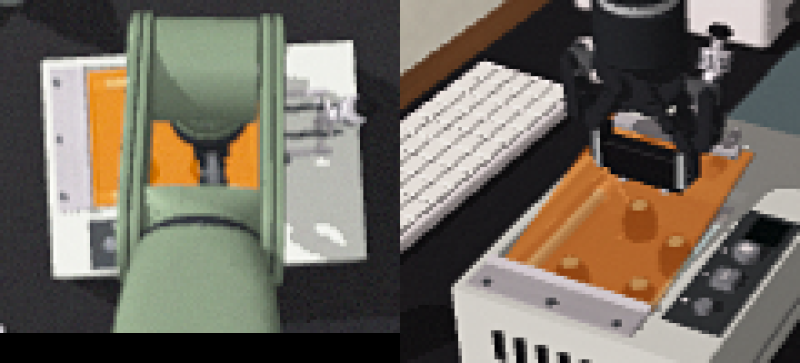

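Run:
```python
from m import *
si=get_image("side");it=get_image("top")
c=np.array([543,5,0]);R=np.array([[.9987,.052,0],[-.052,.9987,0],[0,0,1]])
for a,b in [((286.8,142.5),(245.5,212)),((289,182),(286,224.5))]:
    p,e=tri(ray(it,*a),ray(si,*b));print((R@(p-c)).round(1),round(e,1))
for yu in (108,112,116):
  W=lambda x,y,z:(543+.9987*x-.052*y,5+.052*x+.9987*y,z)
  for z in (80,90): print(yu,z,[np.round(proj(i,W(x,yu,z)),1).tolist() for i in (it,si) for x in (-41,97)])
```

```text
[ 88.2 109.1  91.6] 5.7
[-46.2 108.6  93.2] 5.2
108 80 [[289.8, 181.5], [287.8, 141.2], [283.7, 227.3], [242.5, 213.9]]
108 90 [[289.5, 181.2], [287.5, 140.7], [283.6, 224.6], [242.2, 211.3]]
112 80 [[288.6, 181.5], [286.6, 141.3], [283.0, 228.2], [241.8, 214.7]]
112 90 [[288.4, 181.3], [286.3, 140.8], [282.9, 225.4], [241.5, 212.0]]
116 80 [[287.5, 181.6], [285.4, 141.4], [282.3, 229.0], [241.0, 215.4]]
116 90 [[287.2, 181.3], [285.1, 140.8], [282.2, 226.3], [240.7, 212.8]]
```

Emit:
{"name": "servo_tool", "arguments": {
  "moves": [
    [0,0,-0.06,0,-1],
    [0,0,0,0,-1],
    [0,0,-0.05,0,-1],
    [0,0,0,0,-1],
    [0,0,0,0,-1]
  ]
}}

```text
time_s: 34.55
tcp_pos: [570.7, -0.4, 111.2]
ee_rot: [0.687, 0.726, 0.0, 0.0]
ft_force: [1.9, -2.7, -0.1]
grip_width: 0.816
grip_force: 28.5
```

Run:
```python
from m import *
it=get_image("top");save(it,"t10");o=get_obs();print(o["tcp_pos"],o["ft_force"])
q=it["pixels"].astype(int)
for u in (288,290,292,293):
    m=q[:,u,0]-q[:,u,2]
    print(u,"hi",[(v,m[v]) for v in range(136,146)],"lo",[(v,m[v]) for v in range(177,186)])
    print(onplane(it,u,141,88).round(1)[:2],onplane(it,u,181,88).round(1)[:2])
```

```text
[ 5.70660948e+02 -4.07270700e-01  1.11176862e+02] [ 0.9152063  -2.68225297  0.44551025]
288 hi [(136, np.int64(1)), (137, np.int64(7)), (138, np.int64(5)), (139, np.int64(4)), (140, np.int64(1)), (141, np.int64(92)), (142, np.int64(201)), (143, np.int64(192)), (144, np.int64(191)), (145, np.int64(183))] lo [(177, np.int64(200)), (178, np.int64(201)), (179, np.int64(199)), (180, np.int64(206)), (181, np.int64(166)), (182, np.int64(49)), (183, np.int64(0)), (184, np.int64(3)), (185, np.int64(4))]
[633.6 116.3] [497.3 116.1]
290 hi [(136, np.int64(1)), (137, np.int64(7)), (138, np.int64(3)), (139, np.int64(5)), (140, np.int64(23)), (141, np.int64(110)), (142, np.int64(208)), (143, np.int64(192)), (144, np.int64(185)), (145, np.int64(185))] lo [(177, np.int64(202)), (178, np.int64(189)), (179, np.int64(188)), (180, np.int64(196)), (181, np.int64(131)), (182, np.int64(31)), (183, np.int64(4)), (184, np.int64(5)), (185, np.int64(3))]
[633.6 109.5] [497.3 109.3]
292 hi [(136, np.int64(5)), (137, np.int64(9)), (138, np.int64(3)), (139, np.int64(2)), (140, np.int64(47)), (141, np.int64(141)), (142, np.int64(195)), (143, np.int64(156)), (144, np.int64(122)), (145, np.int64(118))] lo [(177, np.int64(186)), (178, np.int64(184)), (179, np.int64(191)), (180, np.int64(201)), (181, np.int64(126)), (182, np.int64(17)), (183, np.int64(0)), (184, np.int64(4)), (185, np.int64(4))]
[633.6 102.7] [497.3 102.6]
293 hi [(136, np.int64(1)), (137, np.int64(9)), (138, np.int64(3)), (139, np.int64(0)), (140, np.int64(50)), (141, np.int64(137)), (142, np.int64(193)), (143, np.int64(158)), (144, np.int64(124)), (145, np.int64(119))] lo [(177, np.int64(167)), (178, np.int64(151)), (179, np.int64(164)), (180, np.int64(198)), (181, np.int64(122)), (182, np.int64(20)), (183, np.int64(0)), (184, np.int64(3)), (185, np.int64(3))]
[633.6  99.3] [497.3  99.2]
```

Emit:
{"name": "servo_tool", "arguments": {
  "moves": [
    [-0.005,0.1,0.01,0,-1],
    [-0.005,0.1,0,0,-1],
    [-0.005,0.08,0,0,-1],
    [0,0,0,0,-1],
    [0,0,0,0,-1]
  ]
}}

```text
time_s: 35.1
tcp_pos: [569.3, 14.5, 111.3]
ee_rot: [0.687, 0.727, 0.0, -0.001]
ft_force: [-0.8, 1.1, -2.1]
grip_width: 0.814
grip_force: 28.3
```

Emit:
{"name": "servo_tool", "arguments": {
  "moves": [
    [0,0.08,0,0,-1],
    [0,0.06,0,0,-1],
    [0,0,0,0,-1],
    [0,0,0,0,-1]
  ]
}}

```text
time_s: 35.5
tcp_pos: [569.7, 20.1, 111.7]
ee_rot: [0.687, 0.727, -0.0, 0.001]
ft_force: [0.3, -4.3, -0.3]
grip_width: 0.815
grip_force: 28.4
```

```bash
python3 cov.py v11 260 120 380 220 215 140 325 240
```

```text
[569.7  20.1 111.6] [ 1.3 -4.8 -0.6] 35.6
top [[300, 158], [312, 165], [313, 176], [299, 176]]
side [[245, 211], [263, 187], [309, 188], [285, 224]]
```

View pics/v11.png

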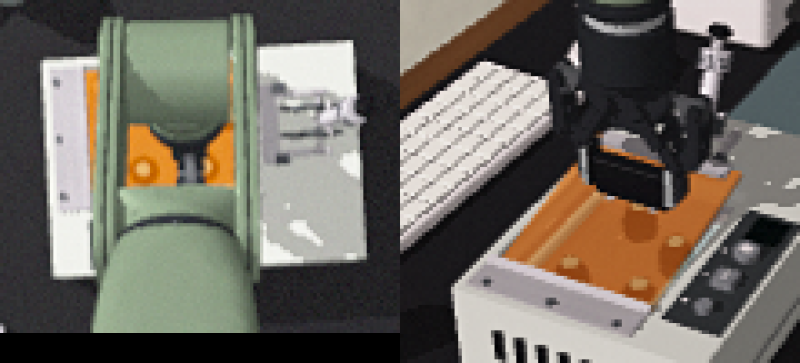

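Emit:
{"name": "servo_tool", "arguments": {
  "moves": [
    [0,-0.06,-0.08,0,-1],
    [0,-0.04,-0.1,0,-1],
    [0,0,0,0,-1],
    [0,-0.03,-0.08,0,-1],
    [0,0,0,0,-1],
    [0,0,0,0,-1]
  ]
}}

```text
time_s: 36.2
tcp_pos: [569.5, 14.3, 98.3]
ee_rot: [0.687, 0.727, -0.0, -0.0]
ft_force: [0.8, 0.9, -2.3]
grip_width: 0.816
grip_force: 28.4
```

Emit:
{"name": "servo_tool", "arguments": {
  "moves": [
    [0,-0.02,-0.06,0,-1],
    [0,-0.02,-0.04,0,-1],
    [0,0,0,0,-1],
    [0,0,-0.04,0,-1],
    [0,0,0,0,-1],
    [0,0,0,0,-1]
  ]
}}

```text
time_s: 36.8
tcp_pos: [569.5, 11.6, 91.5]
ee_rot: [0.687, 0.727, -0.0, 0.0]
ft_force: [-0.3, -2.5, -0.2]
grip_width: 0.817
grip_force: 28.6
```

Emit:
{"name": "servo_tool", "arguments": {
  "moves": [
    [0,0,-0.04,0,-1],
    [0,0,0,0,-1],
    [0,0,-0.03,0,-1],
    [0,0,0,0,-1],
    [0,0,0,0,-1]
  ]
}}

```text
time_s: 37.3
tcp_pos: [569.7, 11.8, 89.5]
ee_rot: [0.687, 0.727, 0.0, 0.001]
ft_force: [-2.6, -3.7, 9.7]
grip_width: 0.814
grip_force: 29.7
```

```bash
python3 cov.py v12 260 120 380 220 215 140 325 240
```

```text
[569.7  11.8  89.5] [-1.4 -3.5  9.5] 37.4
top [[293, 143], [289, 182], [287, 143]]
side [[246, 212], [265, 192], [308, 196], [286, 223]]
```

View pics/v12.png

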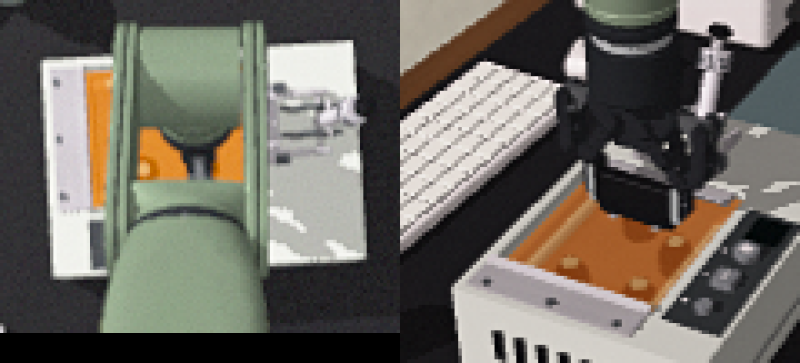

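Emit:
{"name": "servo_tool", "arguments": {
  "moves": [
    [0,0,0.02,0,1],
    [0,0,0,0,1],
    [0,0,0,0,1],
    [0,0,0.3,0,1],
    [0,0,0.6,0,1],
    [0,0,0.9,0,1],
    [-0.5,0,0.5,0,0],
    [-0.9,0,0.2,0,-1]
  ]
}}

```text
time_s: 38.2
tcp_pos: [502.5, 12.3, 216.6]
ee_rot: [0.687, 0.727, 0.003, 0.003]
ft_force: [-0.2, 0.2, 0.1]
grip_width: 0.692
grip_force: 0.0
```

Emit:
{"name": "servo_tool", "arguments": {
  "moves": [
    [-1,0,0,0,-1],
    [-1,0,0,0,-1],
    [-0.6,0,0,0,-1],
    [0,0,0,0,-1]
  ]
}}

```text
time_s: 38.6
tcp_pos: [365.3, 12.3, 213.7]
ee_rot: [0.687, 0.727, -0.001, -0.001]
ft_force: [0.8, -0.1, 0.3]
grip_width: 0.001
grip_force: 0.0
```

Run:
```python
from m import *
it=get_image("top");si=get_image("side");save(it,"t13");save(si,"s13");o=get_obs();print(o["tcp_pos"],o["time_s"])
W=lambda x,y,z:(543+.9987*x-.052*y,5+.052*x+.9987*y,z)
def poly(px,x0,y0,x1,y1):
    q=px[y0:y1,x0:x1].astype(int);m=((q[:,:,0]-q[:,:,2])>60).astype(np.uint8)
    c=max(cv2.findContours(m,0,2)[0],key=cv2.contourArea);return (cv2.approxPolyDP(cv2.convexHull(c),2.5,True)[:,0]+[x0,y0]).tolist()
print(poly(it["pixels"],260,125,380,215));print(poly(si["pixels"],200,140,340,250))
for q in [(-41,124,88),(97,124,88),(97,-40,88),(-41,-40,88),(-32,-47,94),(88,-47,94),(28,1,128)]:print(q,np.round(proj(it,W(*q)),1),np.round(proj(si,W(*q)),1))
# strip: bright, and fin: dark
T=it["pixels"].astype(int);
m=(T.max(2)<60);m[:140]=0;m[182:]=0;m[:,:300]=0;m[:,:]&=1;m[:,335:]=0;print("fin top",blobs(m,20,300))
S=si["pixels"].astype(int);m=(S.max(2)<60);m[:150]=0;m[225:]=0;m[:,:230]=0;m[:,320:]=0;print("fin side",blobs(m,40,900))
A=cv2.resize(it["pixels"][130:210,262:372,::-1],(400,290),interpolation=3);B=cv2.resize(si["pixels"][150:240,215:335,::-1],(400,300),interpolation=3)
cv2.imwrite("pics/v13.png",np.hstack([np.vstack([A,np.zeros((10,400,3),np.uint8)]),B]))
```

```text
[369.78574276  12.22154815 214.41681902] 38.7
[[335, 139], [336, 179], [288, 182], [286, 141]]
[[245, 210], [270, 185], [308, 195], [285, 223]]
(-41, 124, 88) [284.9 181.5] [280.8 228.5]
(97, 124, 88) [282.8 141.1] [239.3 214.8]
(97, -40, 88) [331.  138.4] [267.9 186.1]
(-41, -40, 88) [333.3 178.9] [306.7 197.5]
(-32, -47, 94) [335.2 175.9] [305.1 194. ]
(88, -47, 94) [333.2 140.6] [271.4 184.2]
(28, 1, 128) [319.9 157.6] [280.2 187.9]Traceback (most recent call last):
  File "<stdin>", line 11, in <module>
numpy._core._exceptions._UFuncOutputCastingError: Cannot cast ufunc 'bitwise_and' output from dtype('int64') to dtype('bool') with casting rule 'same_kind'
```

Run:
```python
from m import *
it=get_image("top");si=get_image("side")
W=lambda x,y,z:(543+.9987*x-.052*y,5+.052*x+.9987*y,z)
for r in (93,119,124): 
    q=(30,-108-r*np.sin(.4),75+r*np.cos(.4));print(r,np.round(W(*q),1),np.round(proj(it,W(*q)),1),np.round(proj(si,W(*q)),1))
S=si["pixels"].astype(int);m=(S.max(2)<60);m[:142]=0;m[158:]=0;m[:,:294]=0;m[:,312:]=0;print("knob side",blobs(m,5,200))
T=it["pixels"].astype(int);m=(T.max(2)<60);m[:145]=0;m[168:]=0;m[:,:350]=0;m[:,378:]=0;print("knob top",blobs(m,3,400))
A=cv2.resize(it["pixels"][135:185,330:380,::-1],(400,400),interpolation=0);B=cv2.resize(si["pixels"][140:190,280:330,::-1],(400,400),interpolation=0)
cv2.imwrite("pics/v14.png",np.hstack([A,B]))
```

```text
93 [ 580.5 -137.5  160.7] [364.9 153.1] [301.3 156.3]
119 [ 581.  -147.6  184.6] [368.8 151.8] [302.7 148.4]
124 [ 581.1 -149.5  189.2] [369.6 151.5] [303.  146.9]
knob side [([302.6, 148.3], [300, 147, 6, 4, 19]), ([295.7, 152.6], [294, 149, 6, 9, 35]), ([308.0, 154.4], [304, 152, 8, 6, 38])]
knob top [([372.5, 155.7], [367, 145, 11, 23, 230])]
```

View pics/v14.png

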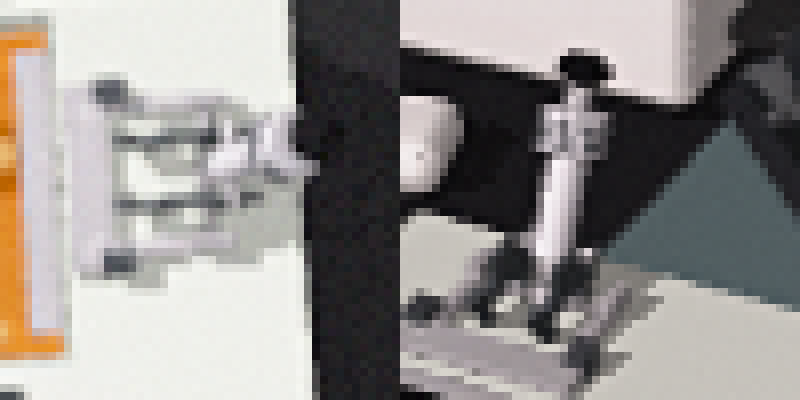

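Emit:
{"name": "servo_tool", "arguments": {
  "moves": [
    [0,-0.3,0.2,0,0.3],
    [0.5,-0.5,0.1,0,0.3],
    [0.8,-0.6,0,0,0.3],
    [0.8,-0.6,0,0,0.3],
    [0.8,-0.5,0,0,0.3],
    [0.7,-0.3,0,0,0.3],
    [0.5,-0.2,0,0,0.3],
    [0.1,0,0,0,0.3]
  ]
}}

```text
time_s: 39.6
tcp_pos: [583.0, -139.5, 227.1]
ee_rot: [0.688, 0.726, -0.0, -0.0]
ft_force: [-1.4, -0.3, -0.0]
grip_width: 0.655
grip_force: 0.0
```

Emit:
{"name": "servo_tool", "arguments": {
  "moves": [
    [0,0,0,0,0.3],
    [0,0,0,0,0.3]
  ]
}}

```text
time_s: 39.8
tcp_pos: [578.9, -137.4, 228.5]
ee_rot: [0.687, 0.727, -0.0, -0.001]
ft_force: [-0.1, -0.7, 0.6]
grip_width: 0.648
grip_force: 0.0
```

Emit:
{"name": "servo_tool", "arguments": {
  "moves": [
    [0.03,0,-0.3,0,0.3],
    [0,0,-0.5,0,0.3],
    [0,0,-0.5,0,0.3],
    [0,0,-0.3,0,0.3],
    [0,0,-0.17,0,0.3],
    [0,0,0,0,0.3],
    [0,0,0,0,0.3]
  ]
}}

```text
time_s: 40.5
tcp_pos: [581.3, -137.8, 141.6]
ee_rot: [0.687, 0.727, 0.0, 0.001]
ft_force: [0.2, 0.1, 0.5]
grip_width: 0.647
grip_force: 0.0
```

Emit:
{"name": "servo_tool", "arguments": {
  "moves": [
    [0,0,0,0,-1],
    [0,0,0,0,-1],
    [0,0,0,0,-1],
    [0,0,0,0,-1],
    [0,0,0,0,-1],
    [0,0,0,0,-1]
  ],
  "force": 35
}}

```text
time_s: 41.1
tcp_pos: [581.7, -138.0, 141.6]
ee_rot: [0.687, 0.726, 0.001, 0.001]
ft_force: [-0.9, -0.1, 5.9]
grip_width: 0.317
grip_force: 34.3
```

Emit:
{"name": "servo_tool", "arguments": {
  "moves": [
    [0,-0.04,0.1,0,-1],
    [0,-0.04,0.1,0,-1],
    [0,0,0,0,-1],
    [0,0,0,0,-1]
  ]
}}

```text
time_s: 41.5
tcp_pos: [581.7, -141.6, 150.3]
ee_rot: [0.687, 0.726, 0.001, 0.0]
ft_force: [3.9, 3.2, -3.6]
grip_width: 0.315
grip_force: 34.7
```

Emit:
{"name": "servo_tool", "arguments": {
  "moves": [
    [-0.01,0.19,0.08,0,-1],
    [-0.01,0.2,0.05,0,-1],
    [-0.01,0.2,0.03,0,-1],
    [-0.01,0.2,0.01,0,-1],
    [0,0,0,0,-1],
    [0,0,0,0,-1]
  ]
}}

```text
time_s: 42.1
tcp_pos: [579.3, -102.6, 158.9]
ee_rot: [0.687, 0.727, -0.0, 0.0]
ft_force: [4.0, -1.3, -3.9]
grip_width: 0.314
grip_force: 34.7
```

Emit:
{"name": "servo_tool", "arguments": {
  "moves": [
    [-0.01,0.2,-0.01,0,-1],
    [-0.01,0.2,-0.03,0,-1],
    [-0.01,0.2,-0.05,0,-1],
    [-0.01,0.2,-0.07,0,-1],
    [0,0.02,-0.01,0,-1],
    [0,0,0,0,-1],
    [0,0,0,0,-1]
  ]
}}

```text
time_s: 42.8
tcp_pos: [576.9, -61.5, 150.4]
ee_rot: [0.687, 0.726, -0.0, -0.0]
ft_force: [3.8, -2.0, -2.6]
grip_width: 0.319
grip_force: 34.6
```

Emit:
{"name": "servo_tool", "arguments": {
  "moves": [
    [0,0.05,-0.02,0,-1],
    [0,0,0,0,-1],
    [0,0,0,0,-1]
  ]
}}

```text
time_s: 43.1
tcp_pos: [576.8, -59.0, 149.5]
ee_rot: [0.687, 0.726, -0.0, -0.0]
ft_force: [1.7, -3.1, -2.5]
grip_width: 0.315
grip_force: 34.5
```

Emit:
{"name": "servo_tool", "arguments": {
  "moves": [
    [0,-0.04,-0.1,0,-1],
    [0,-0.03,-0.1,0,-1],
    [0,0,0,0,-1],
    [0,0,0,0,-1]
  ]
}}

```text
time_s: 43.5
tcp_pos: [577.1, -60.3, 142.2]
ee_rot: [0.688, 0.726, 0.002, -0.001]
ft_force: [-3.1, 4.2, 14.0]
grip_width: 0.31
grip_force: 37.4
```

Emit:
{"name": "servo_tool", "arguments": {
  "moves": [
    [0,0,0.02,0,0.3],
    [0,0,0,0,0.3],
    [0,0,0,0,0.3],
    [0,0,0,0,0.3],
    [0,0,0.3,0,0.3],
    [0,0,0.6,0,0.3],
    [0,0,0.9,0,0.3],
    [-0.4,0,0.4,0,0.2]
  ]
}}

```text
time_s: 44.3
tcp_pos: [559.9, -62.6, 253.7]
ee_rot: [0.687, 0.727, 0.002, 0.003]
ft_force: [0.8, 0.8, 1.3]
grip_width: 0.602
grip_force: 0.0
```

Emit:
{"name": "servo_tool", "arguments": {
  "moves": [
    [-0.9,0.3,0,0,-1],
    [-1,0.5,0,0,-1],
    [-0.9,0.5,0,0,-1],
    [-0.4,0.2,0,0,-1],
    [0,0,0,0,-1],
    [0,0,0,0,-1]
  ]
}}

```text
time_s: 44.9
tcp_pos: [404.1, 9.3, 250.8]
ee_rot: [0.687, 0.727, 0.0, 0.001]
ft_force: [-0.1, 0.4, 0.2]
grip_width: -0.001
grip_force: 0.0
```

Run:
```python
from m import *
it=get_image("top");si=get_image("side");save(it,"t15");save(si,"s15");o=get_obs();print(o["tcp_pos"],o["time_s"],o["grip_width"])
W=lambda x,y,z:(543+.9987*x-.052*y,5+.052*x+.9987*y,z)
for r in (84,93,102,104,121): 
    q=(30,-108+r*np.sin(.4),75+r*np.cos(.4));print(r,np.round(proj(it,W(*q)),1),np.round(proj(si,W(*q)),1))
S=si["pixels"].astype(int)
print(S[140:200,284:304].sum(2)//3)
```

```text
[404.84749978   8.92055323 250.54797506] 45.0 0.0003179064240584614
84 [343.3 154.7] [291.3 168.8]
93 [342.3 154.3] [290.7 167. ]
102 [341.3 154. ] [290.2 165.3]
104 [341.1 153.9] [290.  164.9]
121 [339.2 153.3] [288.9 161.6]
[[219 218 219 ... 219 219 219]
 [218 219 219 ... 220 219 222]
 [217 219 219 ... 220 219 220]
 ...
 [ 20  21  20 ... 103 103 103]
 [ 21  18  18 ... 103 102 103]
 [ 18  19  18 ... 102 103 108]]
```

Run:
```python
import numpy as np,cv2
np.set_printoptions(linewidth=200,threshold=10**6)
S=cv2.imread("pics/s15.png").astype(int).sum(2)//3
print(S[152:184,278:304])
T=cv2.imread("pics/t15.png").astype(int).sum(2)//3
print(T[144:166,330:366])
```

```text
[[209 209 213 229 222 208 159 124  31  20  23  24  26  26  26  26  24  25  24  25  24  26  24  24  23  23]
 [206 206 205 205 204 204 201 176 144  44  23  24  26  22  25  26  25  25  26  26  26  25  23  25  27  23]
 [207 206 207 204 204 204 187 163 128  59  22  25  24  24  25  26  27  25  24  25  28  25  26  22  28  24]
 [209 209 207 208 209 205 176 150 129 111   7  20  23  20  25  27  25  25  25  26  26  25  25  26  25  27]
 [210 209 211 212 209 195 166 138 126 108  12  15  15  18  16  17  26  27  24  24  26  23  26  25  25  25]
 [227 224 223 221 214 179 153 131 118  76  10  14  16  16  15  16  19  24  24  27  25  25  25  27  22  25]
 [240 238 237 236 229 190 148 125 111  27  13  17  16  17  16  19  26  25  26  24  24  23  23  26  25  26]
 [238 238 239 234 180 207 165 115  78  10  19  18  19  18  16  20  25  24  25  26  25  25  24  24  24  26]
 [233 233 234 235 222 190 158 114  26  18  21  19  22  21  17  19  26  24  24  25  24  26  25  26  25  24]
 [223 226 229 230 213 179 141  78  11  23  25  30  23  17  17  10  21  23  24  25  26  24  24  25  26  23]
 [191 194 198 199 186 161 124 
[... 4859 characters left out ...]
98 173 200 242 240 235 218 201 185 167 196 147 117 132 150 158 159 151 147 146 146 155 161 195 223 220 218 227]
 [138 134 161 208 209 213 210 206 199 175 199 241 240 240 239 242 242 231 226 158 151 160 187 181 185 181 185 179 186 183 182 181 176 176 172 190]
 [137 133 158 201 211 210 211 211 205 176 201 241 238 239 239 240 241 242 234 166 144 156 180 179 182 180 180 179 177 179 181 179 176 180 194 215]
 [140 134 159 201 208 209 209 210 203 175 200 242 238 239 238 239 236 234 230 207 177 189 197 199 188 177 179 177 179 175 180 177 179 178 190 211]
 [136 133 153 181 211 212 222 226 223 198 210 230 225 218 219 213 204 225 225 220 214 213 198 194 177 177 193 216 179 177 177 180 179 180 177 181]]
```

Emit:
{"name": "servo_tool", "arguments": {
  "moves": [
    [0.2,0.4,-0.4,0,-1],
    [0.4,0.6,-0.6,0,-1],
    [0.3,0.5,-0.6,0,-1],
    [0.14,0.32,-0.5,0,-1],
    [0,0,-0.2,0,-1],
    [0,0,0,0,-1],
    [0,0,0,0,-1]
  ]
}}

```text
time_s: 45.7
tcp_pos: [456.2, 99.6, 136.0]
ee_rot: [0.688, 0.726, 0.0, 0.0]
ft_force: [0.3, -0.5, -0.2]
grip_width: 0.001
grip_force: 0.0
```

Emit:
{"name": "servo_tool", "arguments": {
  "moves": [
    [0.02,0,-0.3,0,-1],
    [0,0,-0.26,0,-1],
    [0,0,0,0,-1],
    [0,0,-0.08,0,-1],
    [0,0,-0.06,0,-1],
    [0,0,0,0,-1],
    [0,0,0,0,-1]
  ]
}}

```text
time_s: 46.4
tcp_pos: [457.6, 100.1, 101.3]
ee_rot: [0.687, 0.727, 0.001, 0.001]
ft_force: [1.2, -1.9, 2.6]
grip_width: -0.0
grip_force: 1.3
```

Emit:
{"name": "servo_tool", "arguments": {
  "moves": [
    [0,0,-0.04,0,-1],
    [0,0,-0.03,0,-1],
    [0,0,0,0,-1],
    [0,0,0,0,-1]
  ]
}}

```text
time_s: 46.8
tcp_pos: [457.6, 100.1, 98.5]
ee_rot: [0.687, 0.727, 0.001, 0.001]
ft_force: [-0.8, -3.4, 12.5]
grip_width: -0.001
grip_force: 6.1
```

Emit:
{"name": "servo_tool", "arguments": {
  "moves": [
    [0,0,0.3,0,-1],
    [0,0,0.1,0,-1],
    [0.02,-0.4,0,0,-1],
    [0.02,-0.36,0,0,-1],
    [0,0,0,0,-1],
    [0,0,0,0,-1]
  ]
}}

```text
time_s: 47.4
tcp_pos: [458.2, 62.4, 116.6]
ee_rot: [0.688, 0.726, -0.0, -0.001]
ft_force: [-0.6, 0.1, 0.4]
grip_width: -0.005
grip_force: 0.0
```

Emit:
{"name": "servo_tool", "arguments": {
  "moves": [
    [0,0,-0.2,0,-1],
    [0,0,-0.08,0,-1],
    [0,0,-0.08,0,-1],
    [0,0,-0.03,0,-1],
    [0,0,0,0,-1],
    [0,0,0,0,-1]
  ]
}}

```text
time_s: 48.0
tcp_pos: [458.2, 62.8, 98.5]
ee_rot: [0.687, 0.727, -0.0, -0.0]
ft_force: [-4.0, 0.4, 12.4]
grip_width: 0.004
grip_force: 6.2
```

Programme key bottomed. Now start.

Emit:
{"name": "servo_tool", "arguments": {
  "moves": [
    [0,0,0.3,0,-1],
    [0,0,0.1,0,-1],
    [0.03,-0.4,0,0,-1],
    [0.03,-0.38,0,0,-1],
    [0,0,0,0,-1],
    [0,0,0,0,-1]
  ]
}}

```text
time_s: 48.6
tcp_pos: [461.4, 23.4, 117.1]
ee_rot: [0.688, 0.726, -0.0, -0.0]
ft_force: [-0.1, 0.4, -0.3]
grip_width: -0.004
grip_force: 0.0
```

Emit:
{"name": "servo_tool", "arguments": {
  "moves": [
    [0,0,-0.2,0,-1],
    [0,0,-0.08,0,-1],
    [0,0,-0.08,0,-1],
    [0,0,-0.03,0,-1],
    [0,0,0,0,-1],
    [0,0,0,0,-1]
  ]
}}

```text
time_s: 49.2
tcp_pos: [461.1, 23.8, 98.6]
ee_rot: [0.687, 0.727, -0.0, -0.001]
ft_force: [-3.3, 1.1, 8.2]
grip_width: -0.0
grip_force: 4.3
```

Emit:
{"name": "servo_tool", "arguments": {
  "moves": [
    [0,0,0.3,0,-1],
    [0,0,0.7,0,-1],
    [0,0,0.8,0,-1],
    [-0.5,0,0.4,0,-1],
    [-0.6,0,0,0,-1],
    [0,0,0,0,-1],
    [0,0,0,0,-1]
  ]
}}

```text
time_s: 49.9
tcp_pos: [406.5, 23.4, 208.0]
ee_rot: [0.687, 0.727, 0.0, 0.0]
ft_force: [0.9, -0.1, 0.0]
grip_width: -0.0
grip_force: 0.0
```

Run:
```python
from m import *
it=get_image("top");si=get_image("side")
def poly(px,x0,y0,x1,y1):
    q=px[y0:y1,x0:x1].astype(int);m=((q[:,:,0]-q[:,:,2])>60).astype(np.uint8)
    c=max(cv2.findContours(m,0,2)[0],key=cv2.contourArea);return (cv2.approxPolyDP(cv2.convexHull(c),2.5,True)[:,0]+[x0,y0]).tolist()
print(poly(it["pixels"],260,125,380,215),poly(si["pixels"],200,140,340,250))
T=it["pixels"].astype(int);m=T.max(2)<60;m[:148]=0;m[158:]=0;m[:,:335]=0;m[:,350:]=0;print(blobs(m,5,100))
old=cv2.imread("pics/t15.png")[:,:,::-1].astype(int);print(abs(old-T)[140:175,330:372].mean())
print(get_obs()["tcp_pos"],finish_job())
```

```text
[[335, 139], [336, 179], [288, 182], [286, 141]] [[245, 210], [270, 185], [308, 195], [285, 223]]
[([340.9, 153.2], [338, 151, 6, 5, 24])]
2.037641723356009
the job is handed in; nothing more can be done
[407.30505011  23.3790085  207.78023262] None
```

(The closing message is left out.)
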